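# Load the parts washer, set its timer wheel to 7 and start it

## Task

Get the dirty steel wash cups washed: nest every loose cup upright and fully home, one in another, in a single stack in the holder cup on the washer's turntable, and roll the timer's numbered thumbwheel round until the 7 stands under the red pointer. Only when all the cups are loaded and the 7 is set, press the start key fully down and let it go; leave the other things on the bench alone.

Things in the scene. Friction and masses are not known exactly. Their poses are not given: they have to be found in the camera images.
- washer: parts washer turntable, fixed: round grey disc 224 mm across, bare metal plate on it 14 mm above the bench; three brass jets 36 mm high, 104 mm from the centre. A holder cup, same shape as the loose cups, is screwed upright to its middle, rim 90 mm above the bench. Origin: on the disc's axis at bench height.
- timer: green timer box, fixed, 150 mm (x) by 250 mm (y), 60 mm high. Origin: centre of its underside; x points away from the robot's side, y left. On top: finger wheel with five grey paddles at y = -60 mm; black number drum, y = -20 to 24; black upright fin at y = 34, 30 mm long in x, top 111 mm above the bench, with a red pointer over the drum's top; round black start key at y = 88.
- dial_axle (a point): on the wheel's axle amid the paddles, at (0, -60, 65) mm in the timer's frame; the axle runs along y. Drum (radius 40) and paddles turn as one. Five paddles, 30 mm wide, 9 thick, reach from an 18 mm radius hub to 62 mm from the axle, in line with digits 1, 3, 5, 7, 9: at 7 one points straight up. Push one near upright; one that leans over 45 degrees towards the pushing finger jams.
- dial (a joint): wheel angle, rad: 0.6283 times the number at the very top, under the red pointer (0 to 9). Grows as the wheel's top goes to the timer's +x. White digits, read from the robot's side: at the top of the drum their heads point to +x. Stops at -0.3 and 5.95 rad. No clicks: friction (0.06 N m) holds it where it is left. It starts between about 0.4 and 3.2, also between numbers.
- start (a joint): travel of the start key, m: 0 up, 0.006 fully down; it springs back; fully down takes about 5 N. A press of 0.0045 or more starts the washer.
- start_top (a point): centre of the top face of the start key (36 mm across), 82 mm above the bench when up; it moves with the key.
- cup1: steel wash cup, about 200 g with a heavy thick base, open top, 76 mm high, upright at the start: top 30 mm a straight band 64 to 66 mm across, below it a body tapering from 48 to 36 mm; mouth 56 mm inside. Origin: centre of the underside, z to the mouth. Nested, its shoulder (46 mm up) rests on the rim below: it stands 30 mm higher than that cup, with 1 to 3 mm play. 3 to 5 are present.
- cup2: steel wash cup, about 200 g with a heavy thick base, open top, 76 mm high, upright at the start: top 30 mm a straight band 64 to 66 mm across, below it a body tapering from 48 to 36 mm; mouth 56 mm inside. Origin: centre of the underside, z to the mouth. Nested, its shoulder (46 mm up) rests on the rim below: it stands 30 mm higher than that cup, with 1 to 3 mm play. 3 to 5 are present.
- cup3: steel wash cup, about 200 g with a heavy thick base, open top, 76 mm high, upright at the start: top 30 mm a straight band 64 to 66 mm across, below it a body tapering from 48 to 36 mm; mouth 56 mm inside. Origin: centre of the underside, z to the mouth. Nested, its shoulder (46 mm up) rests on the rim below: it stands 30 mm higher than that cup, with 1 to 3 mm play. 3 to 5 are present.
- cup4: steel wash cup, about 200 g with a heavy thick base, open top, 76 mm high, upright at the start: top 30 mm a straight band 64 to 66 mm across, below it a body tapering from 48 to 36 mm; mouth 56 mm inside. Origin: centre of the underside, z to the mouth. Nested, its shoulder (46 mm up) rests on the rim below: it stands 30 mm higher than that cup, with 1 to 3 mm play. 3 to 5 are present.
- cup5: steel wash cup, about 200 g with a heavy thick base, open top, 76 mm high, upright at the start: top 30 mm a straight band 64 to 66 mm across, below it a body tapering from 48 to 36 mm; mouth 56 mm inside. Origin: centre of the underside, z to the mouth. Nested, its shoulder (46 mm up) rests on the rim below: it stands 30 mm higher than that cup, with 1 to 3 mm play. 3 to 5 are present.
- spanner: open-ended steel spanner 170 mm long, lying flat; a bystander, to be left alone. Origin: amid its underside.
- bearing: steel ball bearing 54 mm across, 16 mm high; a bystander, to be left alone. Origin: amid its underside.
- socket: steel socket 30 mm across, 32 mm high; a bystander, to be left alone. Origin: amid its underside.
- pulley: aluminium pulley 60 mm across, 30 mm high; a bystander, to be left alone. Origin: amid its underside.
Things that resemble listed ones, but are neither listed nor needed, are in the scene too. Leave any blue or turquoise look-alike of the cup1 alone.

How it is judged (in metres and radians):
On the way, in this order (a step that is already met when the one before it is completed fails the run):
1. every cup is nested in the stack on the washer, and the wheel stands at 7 (horizontal distance between each of cup1, cup2, cup3, cup4, cup5 and washer below 0.016 m and angle between each of cup1, cup2, cup3, cup4, cup5's own z axis and vertical below 0.1 rad and (height (world z) of cup1 between 0.038 and 0.05 m or height (world z) of cup1 between 0.068 and 0.08 m or height (world z) of cup1 between 0.098 and 0.11 m or height (world z) of cup1 between 0.128 and 0.14 m or height (world z) of cup1 between 0.158 and 0.17 m) and (height (world z) of cup2 between 0.038 and 0.05 m or height (world z) of cup2 between 0.068 and 0.08 m or height (world z) of cup2 between 0.098 and 0.11 m or height (world z) of cup2 between 0.128 and 0.14 m or height (world z) of cup2 between 0.158 and 0.17 m) and (height (world z) of cup3 between 0.038 and 0.05 m or height (world z) of cup3 between 0.068 and 0.08 m or height (world z) of cup3 between 0.098 and 0.11 m or height (world z) of cup3 between 0.128 and 0.14 m or height (world z) of cup3 between 0.158 and 0.17 m) and (height (world z) of cup4 between 0.038 and 0.05 m or height (world z) of cup4 between 0.068 and 0.08 m or height (world z) of cup4 between 0.098 and 0.11 m or height (world z) of cup4 between 0.128 and 0.14 m or height (world z) of cup4 between 0.158 and 0.17 m) and (height (world z) of cup5 between 0.038 and 0.05 m or height (world z) of cup5 between 0.068 and 0.08 m or height (world z) of cup5 between 0.098 and 0.11 m or height (world z) of cup5 between 0.128 and 0.14 m or height (world z) of cup5 between 0.158 and 0.17 m) and value of joint dial between 4.26823 and 4.52823 rad and value of joint start below 0.002 m), for 0.3 s.
2. the start key is pressed fully down with the cups loaded and the 7 set (horizontal distance between each of cup1, cup2, cup3, cup4, cup5 and washer below 0.016 m and angle between each of cup1, cup2, cup3, cup4, cup5's own z axis and vertical below 0.1 rad and (height (world z) of cup1 between 0.038 and 0.05 m or height (world z) of cup1 between 0.068 and 0.08 m or height (world z) of cup1 between 0.098 and 0.11 m or height (world z) of cup1 between 0.128 and 0.14 m or height (world z) of cup1 between 0.158 and 0.17 m) and (height (world z) of cup2 between 0.038 and 0.05 m or height (world z) of cup2 between 0.068 and 0.08 m or height (world z) of cup2 between 0.098 and 0.11 m or height (world z) of cup2 between 0.128 and 0.14 m or height (world z) of cup2 between 0.158 and 0.17 m) and (height (world z) of cup3 between 0.038 and 0.05 m or height (world z) of cup3 between 0.068 and 0.08 m or height (world z) of cup3 between 0.098 and 0.11 m or height (world z) of cup3 between 0.128 and 0.14 m or height (world z) of cup3 between 0.158 and 0.17 m) and (height (world z) of cup4 between 0.038 and 0.05 m or height (world z) of cup4 between 0.068 and 0.08 m or height (world z) of cup4 between 0.098 and 0.11 m or height (world z) of cup4 between 0.128 and 0.14 m or height (world z) of cup4 between 0.158 and 0.17 m) and (height (world z) of cup5 between 0.038 and 0.05 m or height (world z) of cup5 between 0.068 and 0.08 m or height (world z) of cup5 between 0.098 and 0.11 m or height (world z) of cup5 between 0.128 and 0.14 m or height (world z) of cup5 between 0.158 and 0.17 m) and value of joint dial between 4.26823 and 4.52823 rad and value of joint start above 0.0045 m), for 0.05 s.
At the end, for the whole second after the job is handed in: every cup present stands upright (within 6 degrees) in the stack, within 16 mm of the turntable's axis and within 6 mm of a fully nested height (underside 44, 74, 104, 134 or 164 mm above the bench), at rest; the wheel stands at 7 within 0.13 rad (a fifth of a step); the start key is up again (all of step 1 and linear speed of each of cup1, cup2, cup3, cup4, cup5 below 0.02 m/s); the robot touches nothing.
It fails at once if a bystander on the bench is moved by more than 60 mm or tipped over (distance of any of spanner, bearing, socket, pulley from where it was at the start of the episode above 0.06 m or angle between any of spanner, bearing, socket, pulley's own z axis and vertical above 0.7 rad).
It fails at once if the start key is pressed before the 7 is set (value of joint start above 0.0045 m and not (value of joint dial between 4.26823 and 4.52823 rad)).
It fails at once if the start key is pressed while a cup is still off the turntable (value of joint start above 0.0045 m and horizontal distance between any of cup1, cup2, cup3, cup4, cup5 and washer above 0.08 m).
Of cup1, cup2, cup3, cup4, cup5 only 3 to 5 are there at a start; the rules pass over those that are not, and their reading is None.
At some moment in a run one of cup1, cup2, cup3, cup4, cup5 may be knocked a few centimetres aside while the robot is not near it.
It also fails if it takes over 210 s, if anything falls off the work surface, if the arm or the gripper's body presses on something with over 40 N, if the wrist force passes 120 N, or if a joint passes its speed limit or range.

## Robot

A 6-joint arm with a two-finger parallel gripper is mounted at the origin on the work surface. World frame = base frame: x ahead of the robot, y to its left, z up, the work surface at z = 0. Lengths are in m, angles in degrees, forces in N, time in s.
With the tool pointing down it reaches from about 0.275 to 1 m from the base axis. Payload 8.4 kg.
Tool frame: the origin (TCP) lies at the very end of the fingers, on their centre line; the grasp point (between the pads) lies r.grasp_offset behind it (r.grasp_offset is the distance from the TCP to the grasp point, in m); z points along the fingers, y is the direction in which the jaws open and shut (so a half turn about z gives the same grasp; the last joint's range is limited). The gripper opens to 85 mm and grips with 20 to 120 N. Pads are 22 mm wide; open, the fingers measure 114 mm over their backs; the gripper's body (76 mm by 85 mm) begins 54 mm behind the grasp point. The pads swing forward as they close: fully open they stand 13 mm farther back than shut.
Start: joints at [-69.408, 20.225, 93.587, -0, 66.188, -0.138], TCP at [0.221, -0.585, 0.231] pointing down, gripper open.
Joint ranges: [-150.9, 150.9], [-52.94, 120.26], [3.33, 152.33], [-74.26, 254.26], [0, 154.13], [-172.89, 172.89]. Speed limits (degrees/s): [127.2, 127.2, 159.86, 180, 180, 180].

## Interface

Orientations are given as a 3x3 rotation matrix whose columns are the frame's x, y, z axes.
In Python, from plant import readout, optics, r, models gives the robot as it stands.
- The arm moves only by the shell command python3 -m jog 'ROWS' [FORCE]. ROWS is JSON, a list of rows, each a list of 3 entries, a list of its own where there are three numbers: the shift along the tool's x, y, z in mm, then the turn, a rotation vector about the tool's x, y, z in rad, then the finger opening in mm, from 0 to 85.4. In form: [[[x, y, z], [ax, ay, az], grip], ...]. A call has exactly 5 rows; each row is the pose to reach, as a shift and turn from the pose measured when the call began, along the tool's axes at that moment; what a row does not reach only later rows make up. A row lasts 1/8 s, in which the tool goes at most 62.5 mm and 10.7 degrees, less where a joint would pass 70% of its speed; a pose out of reach is approached as far as the arm can. A call with a gripper value outside its range is refused whole. The fingers move at their own pace and stop on an object; FORCE is the grip in N (left out, the last holds). Time passes only in rows, so rows that repeat a pose let the fingers close, or fill a call up. It gives the time, the measured TCP pose, the force and the opening at its end, in the units of the state.
- readout.state(): the state, without advancing time (a new reading comes with each control period).
- optics.snapshot(name): name is "side" or "top"; returns (picture, depth): 480x640x3 uint8, red, green, blue; 480x640 float32, m along the optical axis (not along the pixel's ray), 0 where there is no reading.
- optics.get_calibration(name): a dict with "fx", "fy", "cx", "cy" (pixels), "R" (3x3) and "t" (3): a world point X has camera coordinates R X + t. Camera axes: x right, y down, z forward; pixel columns grow to the right and rows downward; lengths in m; the calibration is good to about 2 mm. A picture is of the moment at which its call begins. get_calibration takes no time and is no camera call.
- r.close_job(): hands the job in, once; it reports no verdict.
Trained networks look in the newest picture that a camera, given by its name, has taken for a name from the list of things; names that differ only in an ending like _2 or _b are one class to them, and where a whole thing is asked for, a point or a joint stands for the part that bears it (a point fixed in the world has none). Each returns a list of dicts, best first, with "p" (0 to 1); they miss things now and then, are a little off and sometimes report something else, mostly with a low value. They report only what shows in the picture. A call takes as long as a camera call. They do not tell look-alikes from the thing itself.
- models.search_frame(camera, query): "point" ([column, row] as shares, 0 to 1, of the picture: columns of its width, rows of its height, amid what is visible of it).
- models.place_of(camera, query): "point" ([column, row] as shares, 0 to 1, of the picture: columns of its width, rows of its height: a listed point, or the origin of a listed thing).
The state is a dict: "time": time; "q": joint angles; "qd": joint speeds; "joint_efforts": joint torques, N m; "tool_pos": TCP position; "orientation": TCP orientation; "ft_force": force on the tool from outside, world axes, zero at the start; "wrist_torque": the same for the moment, N m; "finger_gap": finger opening in m.
Only numpy, scipy, OpenCV 4.12 (cv2) and the standard library are available. Lean on these libraries where they do the work, as an engineer would, in place of code of your own. Each camera call takes 0.05 s, during which the arm holds its last target.

## Working session

There is one attempt and no reset: what is moved stays moved. The work goes in short steps, Python scripts to look and compute and a shell command to move; the robot and the scene stay as the last step left them, time stands still between calls to the robot, and variables do not carry over. Pictures are saved under pics/ and viewed, and the job is handed in when it is done.

```bash
ls; mkdir -p pics; cat > h.py <<'E'
import numpy as np, cv2
from plant import readout, optics, r, models
def snap(name,fn):
    p,d=optics.snapshot(name); cv2.imwrite('pics/'+fn,p[:,:,::-1]); return p,d
def world(c,u,v,z):
    R=np.array(c["R"]);t=np.array(c["t"])
    pc=np.array([(u-c["cx"])/c["fx"]*z,(v-c["cy"])/c["fy"]*z,z])
    return R.T@(pc-t)
def proj(c,X):
    p=np.array(c["R"])@np.array(X)+np.array(c["t"]); return c["fx"]*p[0]/p[2]+c["cx"],c["fy"]*p[1]/p[2]+c["cy"]
def cloud(c,d):
    v,u=np.mgrid[0:480,0:640]; pc=np.stack([(u-c["cx"])/c["fx"]*d,(v-c["cy"])/c["fy"]*d,d],-1)
    return (pc-np.array(c["t"]))@np.array(c["R"])
def local(dx,dy,dz):
    s=readout.state(); return np.array(s["orientation"]).T@np.array([dx,dy,dz])*1000
E
python3 - <<'E'
from h import *
np.set_printoptions(precision=3,suppress=True)
s=readout.state(); print(s); print(r.grasp_offset)
for n in ["side","top"]:
    p,d=snap(n,n+'0.png'); c=optics.get_calibration(n); print(n,c, "campos",-np.array(c["R"]).T@np.array(c["t"]))
    W=cloud(c,d)
    for q in ["cup1","washer","timer","start_top","dial_axle","spanner","bearing","socket","pulley"]:
        for o in models.place_of(n,q)[:8]:
            u,v=o["point"][0]*640,o["point"][1]*480
            w=W[min(479,int(v)),min(639,int(u))]
            print(q,round(o["p"],2),round(u),round(v),w)
E
```

```text
pics
{'time': 0.0, 'q': array([-69.408,  20.264,  93.629,  -0.002,  66.188,  -0.135]), 'qd': array([ 0.022,  0.079,  0.162,  0.007, -0.029,  0.042]), 'joint_efforts': array([ -0.001, -60.525, -34.207,  -0.   ,   0.009,   0.   ]), 'tool_pos': array([ 0.221, -0.584,  0.231]), 'orientation': array([[ 0.935,  0.354, -0.001],
       [ 0.354, -0.935,  0.001],
       [-0.   , -0.001, -1.   ]]), 'ft_force': array([-0.071, -0.446, -0.369]), 'wrist_torque': array([-0.005, -0.01 ,  0.012]), 'finger_gap': 0.0856105371052359}
0.0187
side {'fx': 474.76384125185064, 'fy': 474.76384125185064, 'cx': 319.88761284236756, 'cy': 235.07985047240442, 'R': array([[-0.999, -0.041, -0.014],
       [-0.011,  0.56 , -0.829],
       [ 0.042, -0.828, -0.56 ]]), 't': array([0.517, 0.044, 1.204])} campos [0.466 0.993 0.717]
cup1 0.87 394 268 [0.337 0.1   0.022]
cup1 0.74 265 239 [ 0.662 -0.023  0.016]
cup1 0.66 346 270 [0.453 0.1   0.017]
cup1 0.65 307 236 [ 0.554 -0.054  0.009]
cup1 0.63 383 241 [ 0.358 -0.02   0.019]
cup1 0.61 292 265 [0.582 0.096 0.023]
washer 0.58 306 346 [0.532 0.344 0.015]
timer 0.96 311 184 
[... 686 characters left out ...]
9 344 309 [ 0.354 -0.04   0.026]
cup1 0.77 297 215 [0.58  0.076 0.023]
cup1 0.73 296 265 [0.456 0.079 0.023]
cup1 0.71 342 179 [ 0.673 -0.035  0.026]
cup1 0.63 356 228 [ 0.551 -0.069  0.017]
cup1 0.59 295 316 [0.336 0.078 0.021]
washer 0.68 198 230 [0.539 0.316 0.038]
timer 0.65 463 225 [ 0.547 -0.312  0.079]
start_top 0.57 438 216 [ 0.568 -0.254  0.081]
dial_axle 0.69 498 229 [ 0.532 -0.381  0.114]
spanner 0.81 325 251 [0.495 0.009 0.005]
spanner 0.37 462 225 [ 0.55  -0.312  0.079]
spanner 0.3 355 230 [ 0.546 -0.064  0.021]
bearing 0.55 329 203 [ 0.614 -0.     0.016]
socket 0.42 281 180 [0.67  0.117 0.026]
pulley 0.67 378 177 [ 0.673 -0.12   0.034]
pulley 0.31 463 226 [ 0.546 -0.313  0.085]
```

View pics/side0.png

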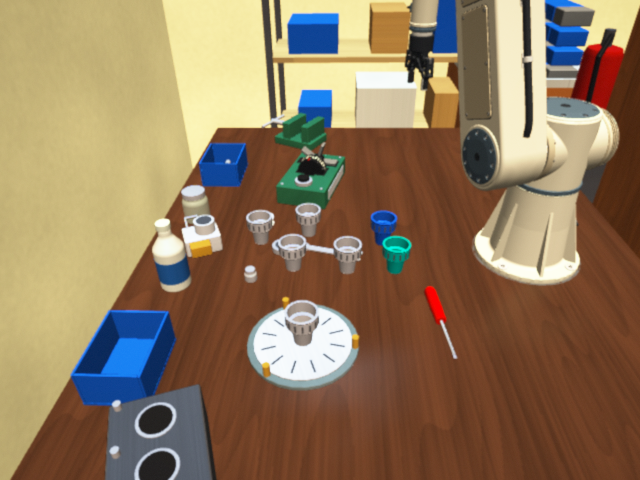

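View pics/top0.png

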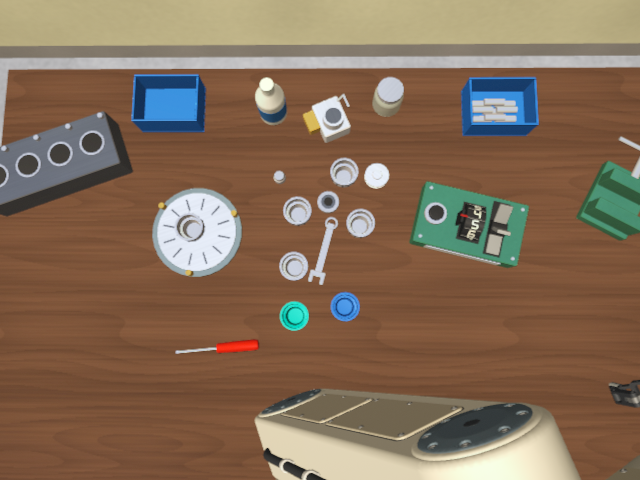

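Top view: four steel cups at about (343,173), (297,210), (361,223) and (293,266). There is a turquoise cup at (294,316), a blue one at (345,307), the holder at (192,229) and the timer at (470,222). Next I measure these precisely.

```bash
cat >> h.py <<'E'
def rimfit(W,x,y,zr,tol=0.006,rad=0.05):
    m=(abs(W[...,2]-zr)<tol)&(np.hypot(W[...,0]-x,W[...,1]-y)<rad)
    P=W[m]
    if len(P)<8: return None
    A=np.c_[P[:,:2]*2,np.ones(len(P))]; b=(P[:,:2]**2).sum(1)
    for _ in range(3):
        s=np.linalg.lstsq(A,b,rcond=None)[0]; R=np.sqrt(s[2]+s[0]**2+s[1]**2)
        e=abs(np.hypot(P[:,0]-s[0],P[:,1]-s[1])-R); k=e<max(0.004,np.median(e)*2); P,A,b=P[k],A[k],b[k]
    return s[0],s[1],R,len(P),P[:,2].mean()
E
python3 - <<'E'
from h import *
np.set_printoptions(precision=4,suppress=True)
for n in ["top","side"]:
    p,d=optics.snapshot(n); c=optics.get_calibration(n); W=cloud(c,d)
    for nm,x,y,z in [("A",.673,-.035,.076),("B",.58,.076,.076),("C",.551,-.069,.076),("D",.456,.079,.076),("H",.535,.33,.09),("turq",.336,.078,.076),("blue",.354,-.04,.076),("key",.575,-.254,.082)]:
        f=rimfit(W,x,y,z); print(n,nm,np.array(f) if f else f)
    if n=="top":
        cv2.imwrite('pics/timer0.png',cv2.resize(p[170:280,395:545,::-1],None,fx=5,fy=5,interpolation=cv2.INTER_CUBIC))
        m=(abs(W[...,2]-.060)<.006)&(abs(W[...,0]-.55)<.15)&(abs(W[...,1]+.31)<.2)&(p[...,1].astype(int)>p[...,0]+25)
        P=W[m][:,:2]; print("timer",len(P),cv2.minAreaRect((P*1000).astype(np.float32)), cv2.boxPoints(cv2.minAreaRect((P*1000).astype(np.float32))))
        m=(abs(W[...,2]-.015)<.006)&(np.hypot(W[...,0]-.54,W[...,1]-.32)<.14); P=W[m][:,:2]; print("disc",cv2.minEnclosingCircle((P*1000).astype(np.float32)),P.mean(0))
E
```

```text
top A [  0.6757  -0.0383   0.0304 196.       0.0756]
top B [  0.5808   0.0722   0.0304 182.       0.0756]
top C [  0.552   -0.0768   0.0306 187.       0.0755]
top D [  0.4494   0.079    0.0304 195.       0.0756]
top H [  0.5388   0.3248   0.0305 205.       0.0895]
top turq [  0.3346   0.0762   0.0305 192.       0.0754]
top blue [  0.3569  -0.0407   0.0305 194.       0.0754]
top key [  0.5766  -0.2529   0.014  126.       0.0814]
timer 4102 ((555.8206176757812, -337.6661682128906), (247.9579620361328, 150.57066345214844), 76.13151550292969) [[ 453.0129 -439.9855]
 [ 599.1942 -476.0764]
 [ 658.6283 -235.3468]
 [ 512.447  -199.2559]]
disc ((545.7900390625, 323.1672058105469), 118.18187713623047) [0.5359 0.3218]
side A [  0.6762  -0.0345   0.0301 144.       0.0746]
side B [  0.5809   0.0761   0.0301 183.       0.0746]
side C [  0.5524  -0.0731   0.0302 149.       0.0745]
side D [  0.4498   0.0827   0.0303 187.       0.0746]
side H [  0.5389   0.3287   0.0302 295.       0.0889]
side turq [  0.3349   0.0798   0.0301 189.       0.0747]
side blue [  0.3573  -0.0367   0.0302 160.       0.0745]
side key [ 0.5704 -0.2696  0.0315 49.      0.0818]
```

```bash
python3 - <<'E'
import cv2
p=cv2.imread('pics/side0.png')
cv2.imwrite('pics/timers0.png',cv2.resize(p[135:215,265:360],None,fx=8,fy=7,interpolation=cv2.INTER_CUBIC))
E
```

```text
(no output)
```

View pics/timer0.png

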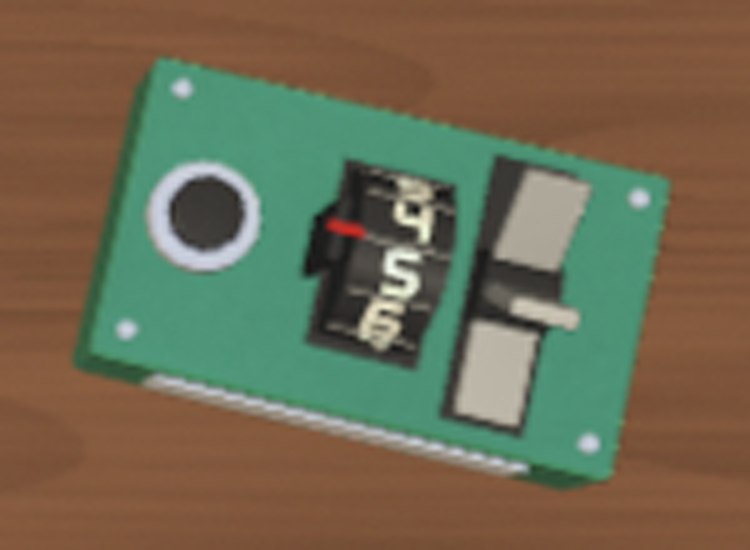

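View pics/timers0.png

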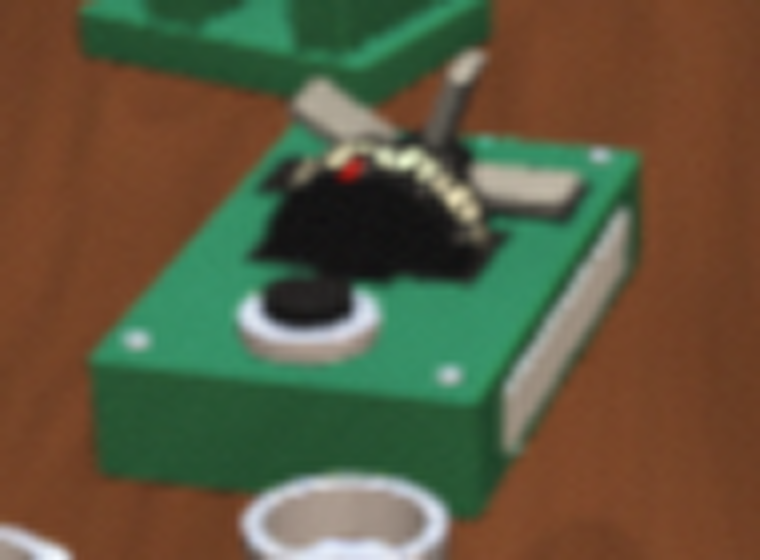

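```bash
cat >> h.py <<'E'
TC=np.array([.5558,-.3357]); TY=np.array([.2397,.9708]); TX=np.array([.9708,-.2397])
def paddles(W):
    P=W-np.array([TC[0],TC[1],0]); xt=P[...,0]*TX[0]+P[...,1]*TX[1]; yt=P[...,0]*TY[0]+P[...,1]*TY[1]
    return xt,yt,W[...,2]
E
python3 - <<'E'
from h import *
np.set_printoptions(precision=3,suppress=True)
p,d=optics.snapshot("top"); c=optics.get_calibration("top")
W=cloud(c,d);W[...,1]+=.002
xt,yt,z=paddles(W); g=(abs(yt+.06)<.02)&(abs(xt)<.07)&(z>.066)&(p.min(-1)>90)
a=np.degrees(np.arctan2(xt[g],z[g]-.065)); rr=np.hypot(xt[g],z[g]-.065)
for i in np.argsort(a): print(round(a[i]),round(rr[i]*1000),round(xt[g][i]*1000),round(yt[g][i]*1000),round(z[g][i]*1000),end=' | ')
# unwrap drum: sample image over angles
Wd=60; out=np.zeros((361,176,3),np.uint8)
for i,ang in enumerate(np.linspace(80,-80,361)):
    for j,y in enumerate(np.linspace(.024,-.020,176)):
        t=np.radians(ang); xx=.04*np.sin(t); zz=.065+.04*np.cos(t)
        X=[TC[0]+TX[0]*xx+TY[0]*y,TC[1]-.002+TX[1]*xx+TY[1]*y,zz]
        u,v=proj(c,X); out[i,j]=cv2.getRectSubPix(p,(1,1),(u,v))[0,0]
for k,ang in enumerate(range(80,-81,-20)): cv2.putText(out,str(ang),(0,int((80-ang)*2.25)+5),0,.35,(255,0,0))
cv2.imwrite('pics/drum0.png',cv2.resize(out[:,:,::-1],None,fx=2,fy=1.6))
E
```

```text
-89 55 -55 -58 66 | -89 54 -54 -55 66 | -88 58 -58 -58 67 | -88 54 -54 -74 67 | -88 49 -49 -75 66 | -88 52 -52 -73 67 | -88 60 -60 -58 67 | -88 53 -53 -67 67 | -88 61 -61 -66 67 | -88 31 -31 -67 66 | -88 46 -46 -46 67 | -88 43 -43 -50 67 | -88 61 -61 -63 67 | -88 50 -50 -70 67 | -88 52 -52 -54 67 | -87 45 -45 -60 67 | -87 27 -27 -54 66 | -87 59 -59 -53 68 | -87 58 -58 -50 68 | -87 24 -24 -49 66 | -87 34 -34 -48 67 | -87 49 -49 -44 68 | -87 40 -40 -71 67 | -87 59 -59 -65 68 | -87 23 -23 -53 66 | -87 29 -29 -76 67 | -87 41 -41 -47 67 | -87 48 -48 -58 68 | -87 39 -39 -75 67 | -87 30 -30 -64 67 | -86 53 -53 -59 68 | -86 57 -56 -45 69 | -86 42 -42 -64 68 | -86 24 -24 -46 67 | -86 27 -27 -47 67 | -86 39 -38 -58 68 | -86 46 -45 -69 68 | -86 29 -29 -47 67 | -86 59 -59 -55 69 | -86 57 -57 -74 69 | -86 41 -41 -59 68 | -86 35 -35 -63 68 | -86 44 -44 -64 68 | -86 33 -33 -72 67 | -86 51 -51 -58 69 | -86 37 -37 -72 68 | -86 50 -50 -63 69 | -86 39 -39 -47 68 | -86 44 -44 -66 68 | -86 52 -52 -63 69 | -86 37 -37 -65 68 | -86 43 -43 -59 68 | -86 32 -31 -57 67 | -85 61 -61 -67 70 | -85 30 -30 -73 67 | 
[... 8858 characters left out ...]
9 95 | 53 53 42 -51 97 | 53 50 40 -71 95 | 53 61 49 -45 102 | 53 55 44 -60 98 | 53 48 38 -64 94 | 53 59 48 -58 101 | 53 39 31 -68 88 | 53 36 29 -57 86 | 53 34 27 -70 85 | 53 42 33 -50 90 | 53 17 14 -48 75 | 53 60 48 -71 101 | 54 17 14 -67 75 | 54 63 50 -61 102 | 54 41 33 -58 89 | 54 52 42 -59 96 | 54 54 44 -69 97 | 54 63 51 -73 102 | 54 61 50 -67 101 | 54 23 18 -60 78 | 54 62 51 -71 101 | 54 59 48 -70 100 | 54 58 47 -54 99 | 55 31 25 -61 83 | 55 19 16 -56 76 | 55 42 35 -55 89 | 55 58 48 -75 98 | 56 63 52 -55 100 | 56 62 51 -53 100 | 56 43 36 -50 89 | 57 40 33 -47 87 | 58 62 52 -65 98 | 58 32 27 -47 82 | 58 29 24 -46 80 | 59 52 44 -48 92 | 59 34 29 -56 82 | 60 34 29 -47 82 | 65 26 23 -48 76 |
```

View pics/drum0.png

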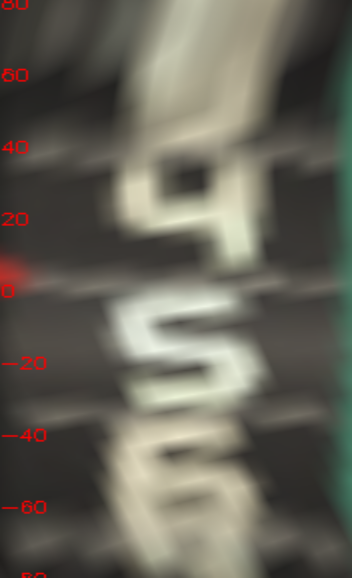

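Four steel cups are present; the two coloured look-alikes stay put. The dial reads about 4.55 (2.85 rad), with paddle 5 at −17° and paddle 7 at −89°. I do the dial first: close the gripper, turn the tool to the timer's yaw, and move in front of the wheel.

```bash
cat >> h.py <<'E'
def to(x,y,z,yaw=None):
    """tool-frame shift (mm) and az to reach world target with tool x axis at yaw deg"""
    s=readout.state(); O=np.array(s["orientation"]); 
    d=O.T@(np.array([x,y,z])-np.array(s["tool_pos"]))*1000
    cur=np.degrees(np.arctan2(O[1,0],O[0,0]))
    Rt=None
    if yaw is not None:
        a=np.radians(yaw); T=np.array([[np.cos(a),np.sin(a),0],[np.sin(a),-np.cos(a),0],[0,0,-1]])
        Rt=cv2.Rodrigues(O.T@T)[0].ravel().round(4)
    print("shift",d.round(1),"rv",Rt,"| pos",np.array(s["tool_pos"]).round(4),"yaw",cur.round(2),"F",np.array(s["ft_force"]).round(1),"gap",round(s["finger_gap"]*1000,1),"t",round(s["time"],2))
E
cat > to.py <<'E'
import sys; from h import *; to(*map(float,sys.argv[1:]))
E
python3 -m jog '[[[56,-17,0],[0,0,0.15],0],[[112,-35,0],[0,0,0.3],0],[[168,-52,0],[0,0,0.45],0],[[224,-70,0],[0,0,0.604],0],[[280,-87,0],[0,0,0.604],0]]' 30
python3 to.py .4832 -.3796 .160 -13.87
```

```text
time: 1.78
tool_pos: [0.4537, -0.4028, 0.2315]
orientation: [[0.97, -0.242, 0.0], [-0.242, -0.97, -0.0], [0.0, 0.0, -1.0]]
ft_force: [1.2, -1.0, -0.2]
finger_gap: 0.0002
shift [ 23.  -29.6  71.5] rv [ 0.0002 -0.0004 -0.0024] | pos [ 0.4537 -0.4028  0.2315] yaw -14.01 F [ 1.2 -1.  -0.2] gap 0.2 t 1.77
```

```bash
python3 -m jog '[[[12,-15,10],[0,0,0],0],[[23,-29.6,30],[0,0,0],0],[[23,-29.6,80],[0,0,0],0],[[23,-29.6,126.5],[0,0,0],0],[[23,-29.6,126.5],[0,0,0],0]]'
python3 to.py .5414 -.394 .105 -13.87
python3 - <<'E'
from h import *
p,d=snap("top","t1.png");cv2.imwrite('pics/t1.png',cv2.resize(p[140:300,380:560,::-1],None,fx=4,fy=3.7))
p,d=snap("side","s1.png");cv2.imwrite('pics/s1.png',cv2.resize(p[95:215,255:400,::-1],None,fx=5,fy=5))
E
```

```text
time: 2.4
tool_pos: [0.4798, -0.3782, 0.1006]
orientation: [[0.97, -0.243, -0.007], [-0.243, -0.97, 0.005], [-0.008, -0.003, -1.0]]
ft_force: [-0.3, -0.3, 0.8]
finger_gap: -0.0001
shift [63.5  0.4 -4.9] rv [-0.0031  0.0076 -0.0034] | pos [ 0.4798 -0.3782  0.1006] yaw -14.06 F [-0.3 -0.3  0.8] gap -0.1 t 2.4
```

View pics/t1.png

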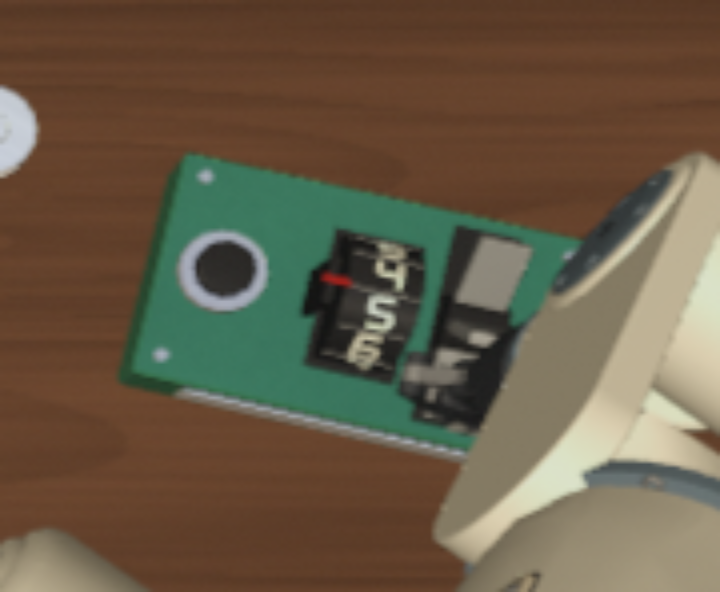

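View pics/s1.png

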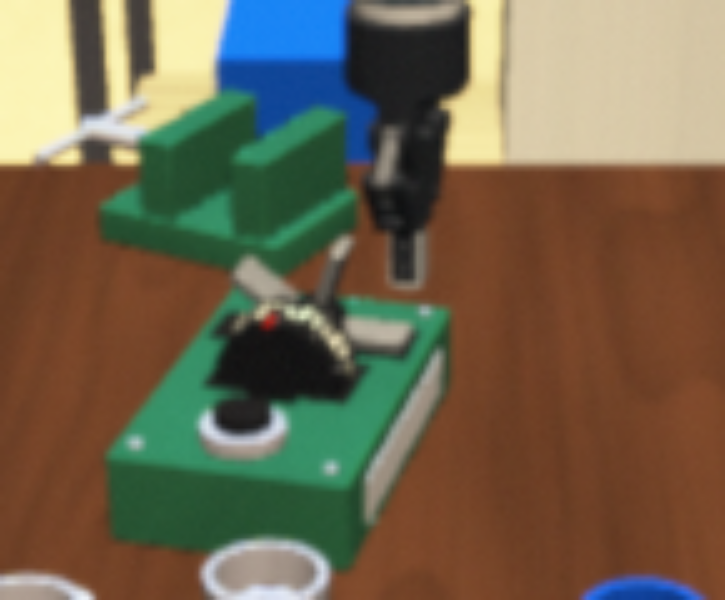

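Finger is at (400,285) in the side crop, clear ahead of paddle 5. Pushing +x.

```bash
python3 -m jog '[[[20,0,-3],[0,0,0],0],[[40,0,-3],[0,0,0],0],[[60,0,-3],[0,0,0],0],[[76,0,-3],[0,0,0],0],[[86,0,-3],[0,0,0],0]]'
python3 to.py .5414 -.394 .105 -13.87
python3 -m jog '[[[0,0,-30],[0,0,0],0],[[-5,0,-60],[0,0,0],0],[[-55,0,-60],[0,0,0],0],[[-100,0,-60],[0,0,0],0],[[-100,0,-60],[0,0,0],0]]'
python3 to.py .5414 -.394 .105 -13.87
python3 - <<'E'
from h import *
p,d=snap("side","s2.png");cv2.imwrite('pics/s2.png',cv2.resize(p[95:215,255:400,::-1],None,fx=5,fy=5))
E
```

```text
time: 3.12
tool_pos: [0.5673, -0.4019, 0.1094]
orientation: [[0.97, -0.243, 0.001], [-0.243, -0.97, -0.001], [0.001, 0.001, -1.0]]
ft_force: [-1.2, 0.5, -0.3]
finger_gap: -0.0001
shift [-27.   -1.4   4.4] rv [ 0.0008 -0.0013 -0.0034] | pos [ 0.5673 -0.4019  0.1094] yaw -14.07 F [-1.2  0.5 -0.3] gap -0.1 t 3.12
time: 3.75
tool_pos: [0.4678, -0.3769, 0.17]
orientation: [[0.97, -0.244, 0.0], [-0.244, -0.97, -0.001], [0.001, 0.001, -1.0]]
ft_force: [1.3, 0.2, 0.8]
finger_gap: 0.0002
shift [75.5 -1.5 65. ] rv [ 0.0006 -0.0006 -0.0047] | pos [ 0.4678 -0.3769  0.17  ] yaw -14.14 F [1.3 0.2 0.8] gap 0.2 t 3.75
```

View pics/s2.png

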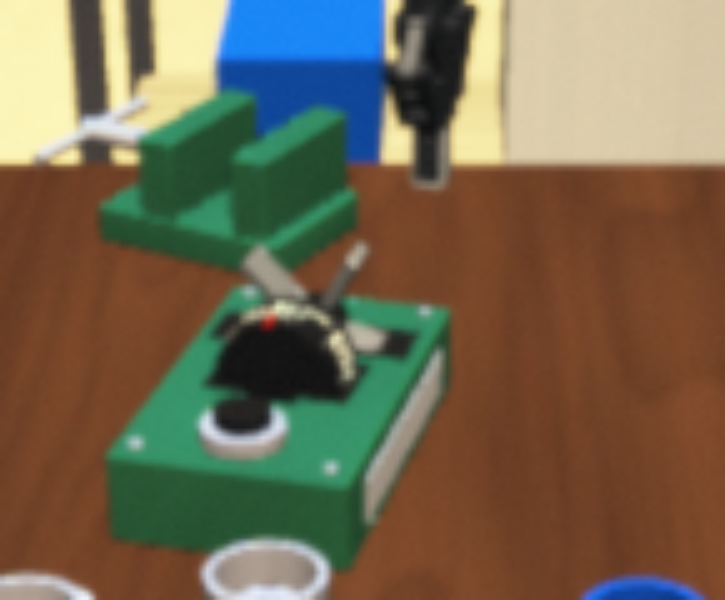

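```bash
python3 -m jog '[[[8,0,20],[0,0,0],0],[[8,0,62],[0,0,0],0],[[30,0,62],[0,0,0],0],[[48,0,62],[0,0,0],0],[[57,0,62],[0,0,0],0]]'
python3 to.py .5414 -.394 .105 -13.87
python3 - <<'E'
from h import *
p,d=snap("side","s3.png");cv2.imwrite('pics/s3.png',cv2.resize(p[95:215,255:400,::-1],None,fx=5,fy=5))
p,d=snap("top","t3.png");cv2.imwrite('pics/t3.png',cv2.resize(p[160:290,390:550,::-1],None,fx=5,fy=4.5))
E
```

```text
time: 4.42
tool_pos: [0.5267, -0.3918, 0.1068]
orientation: [[0.97, -0.243, 0.002], [-0.243, -0.97, -0.001], [0.002, 0.001, -1.0]]
ft_force: [-1.6, 1.0, 1.3]
finger_gap: -0.0001
shift [14.8 -1.5  1.8] rv [ 0.0009 -0.0019 -0.0037] | pos [ 0.5267 -0.3918  0.1068] yaw -14.08 F [-1.6  1.   1.3] gap -0.1 t 4.42
```

View pics/s3.png

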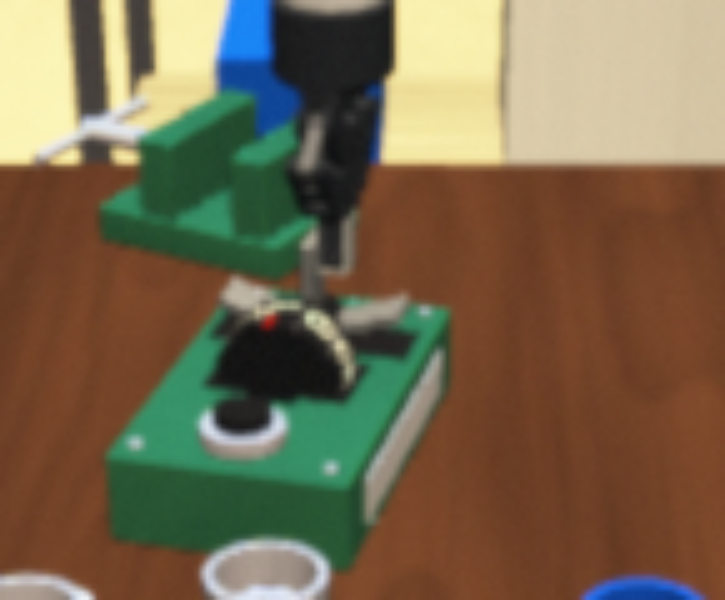

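View pics/t3.png

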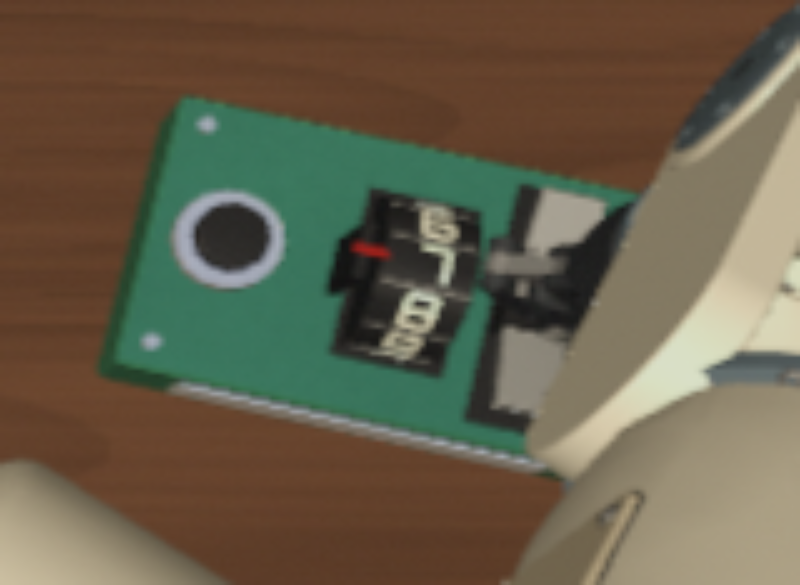

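The 7 is at the pointer. Back off straight, lift, then head to a pre-grasp over cup C with the jaws along world y.

```bash
python3 -m jog '[[[-25,0,0],[0,0,0],0],[[-45,0,0],[0,0,0],0],[[-45,0,-50],[0,0,0],0],[[-45,0,-110],[0,0,0],0],[[-45,0,-110],[0,0,0],0]]'
python3 to.py .552 -.075 .2 0
```

```text
time: 5.15
tool_pos: [0.4849, -0.3827, 0.2224]
orientation: [[0.97, -0.243, 0.01], [-0.243, -0.97, -0.008], [0.011, 0.005, -1.0]]
ft_force: [-0.3, 0.1, -1.1]
finger_gap: -0.0003
shift [ -10.  -314.9   20.7] rv [ 0.0065 -0.0108 -0.2459] | pos [ 0.4849 -0.3827  0.2224] yaw -14.09 F [-0.3  0.1 -1.1] gap -0.3 t 5.15
```

```bash
python3 -m jog '[[[-2,-60,0],[0,0,-0.08],85],[[-4,-120,0],[0,0,-0.16],85],[[-6,-180,5],[0,0,-0.246],85],[[-8,-240,10],[0.006,-0.01,-0.246],85],[[-10,-300,20],[0.006,-0.01,-0.246],85]]'
python3 to.py .552 -.075 .2 0
python3 - <<'E'
from h import *
p,d=snap("top","t4.png"); c=optics.get_calibration("top")
W=cloud(c,d);W[...,1]+=.002
xt,yt,z=paddles(W); g=(abs(yt+.06)<.018)&(abs(xt)<.03)&(z>.112)&(p.min(-1)>70)
print("tip mean xt mm",xt[g].mean()*1000,z[g].mean(),g.sum(), xt[g].min(),xt[g].max())
for lo,hi,nm in [(.025,.07,'+'),(-.07,-.025,'-')]:
    g=(abs(yt+.06)<.018)&(xt>lo)&(xt<hi)&(z>.068)&(p.min(-1)>90)
    pf=np.polyfit(xt[g],z[g],1); print(nm,g.sum(),"slope deg",np.degrees(np.arctan(pf[0])),np.median(xt[g]),np.median(z[g]))
W[...,1]-=.002
for nm,x,y,zz in [("A",.673,-.035,.076),("B",.58,.076,.076),("C",.551,-.069,.076),("D",.456,.079,.076)]:
    f=rimfit(W,x,y,zz); print(nm,np.array(f).round(4) if f else f)
out=np.zeros((361,176,3),np.uint8)
for i,ang in enumerate(np.linspace(80,-80,361)):
    for j,y in enumerate(np.linspace(.024,-.020,176)):
        t=np.radians(ang); xx=.04*np.sin(t); zz=.065+.04*np.cos(t)
        X=[TC[0]+TX[0]*xx+TY[0]*y,TC[1]-.002+TX[1]*xx+TY[1]*y,zz]
        u,v=proj(c,X); out[i,j]=cv2.getRectSubPix(p,(1,1),(u,v))[0,0]
for k,ang in enumerate(range(80,-81,-20)): cv2.putText(out,str(ang),(0,int((80-ang)*2.25)+5),0,.35,(255,0,0))
o=cv2.resize(out[:,:,::-1],None,fx=1,fy=1.33); a=cv2.resize(p[160:290,390:550,::-1],(600,480)); 
cv2.imwrite('pics/drum4.png',np.hstack([a,cv2.resize(o,(176,480))]))
E
```

```text
time: 5.78
tool_pos: [0.5485, -0.0876, 0.2]
orientation: [[1.0, -0.0, 0.001], [-0.0, -1.0, -0.001], [0.001, 0.001, -1.0]]
ft_force: [0.1, 0.0, 0.5]
finger_gap: 0.0849
shift [  3.5 -12.6   0. ] rv [ 0.0005 -0.0011 -0.0002] | pos [ 0.5485 -0.0876  0.2   ] yaw -0.01 F [0.1 0.  0.5] gap 84.9 t 5.78
tip mean xt mm 0.9433625914076138 0.12378969790821541 74 -0.0035553730746568177 0.0066056809569372005
+ 207 slope deg 14.760634041098633 0.04202493611039383 0.08064764019505981
- 188 slope deg -15.619393405666598 -0.04263489305011197 0.08445987406440854
A [ 6.757e-01 -3.810e-02  3.040e-02  9.700e+01  7.580e-02]
B [5.807e-01 7.220e-02 3.040e-02 1.850e+02 7.570e-02]
C [ 5.504e-01 -7.770e-02  2.910e-02  6.700e+01  7.540e-02]
D [4.495e-01 7.900e-02 3.040e-02 1.930e+02 7.530e-02]
```

View pics/drum4.png

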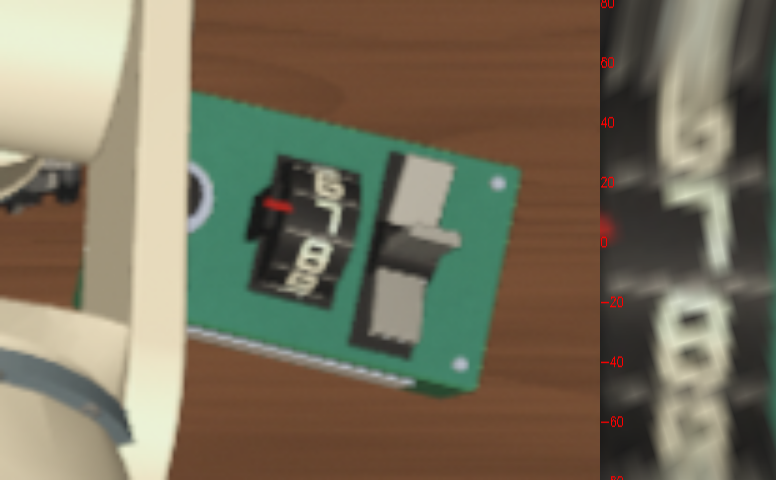

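View pics/t4.png

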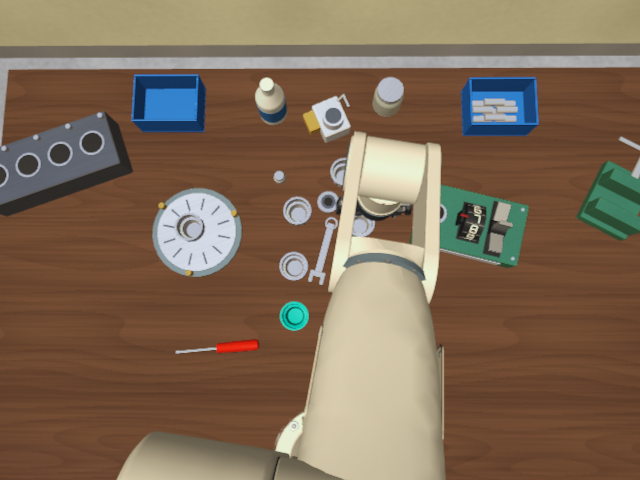

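The wheel stands at 7: paddles at +14.8°/15.6° against 18° ideal (errors of opposite sign), top paddle at about +1°. Grasping cup C.

```bash
python3 -m jog '[[[3.5,-12.6,20],[0,0,0],85],[[3.5,-12.6,75],[0,0,0],85],[[3.5,-12.6,130],[0,0,0],85],[[3.5,-12.6,152],[0,0,0],85],[[3.5,-12.6,152],[0,0,0],85]]'
python3 -m jog '[[[0,0,0],[0,0,0],50],[[0,0,0],[0,0,0],50],[[0,0,0],[0,0,0],50],[[0,0,0],[0,0,0],50],[[0,0,0],[0,0,0],50]]' 50
python3 to.py .552 -.075 .048 0
python3 - <<'E'
from h import *
p,d=snap("side","s5.png");cv2.imwrite('pics/s5.png',cv2.resize(p[150:310,220:420,::-1],None,fx=4,fy=3.7))
E
```

```text
time: 6.45
tool_pos: [0.5499, -0.0681, 0.0441]
orientation: [[1.0, 0.001, -0.005], [0.001, -1.0, 0.004], [-0.005, -0.004, -1.0]]
ft_force: [-0.4, 1.1, 0.1]
finger_gap: 0.0852
time: 7.08
tool_pos: [0.551, -0.0683, 0.0455]
orientation: [[1.0, 0.001, -0.003], [0.001, -1.0, 0.003], [-0.003, -0.003, -1.0]]
ft_force: [-0.9, -0.8, 7.2]
finger_gap: 0.0649
shift [ 1.   6.7 -2.6] rv [-0.0034  0.0026  0.0014] | pos [ 0.551  -0.0683  0.0455] yaw 0.08 F [-0.9 -0.8  7.2] gap 64.9 t 7.08
```

View pics/s5.png

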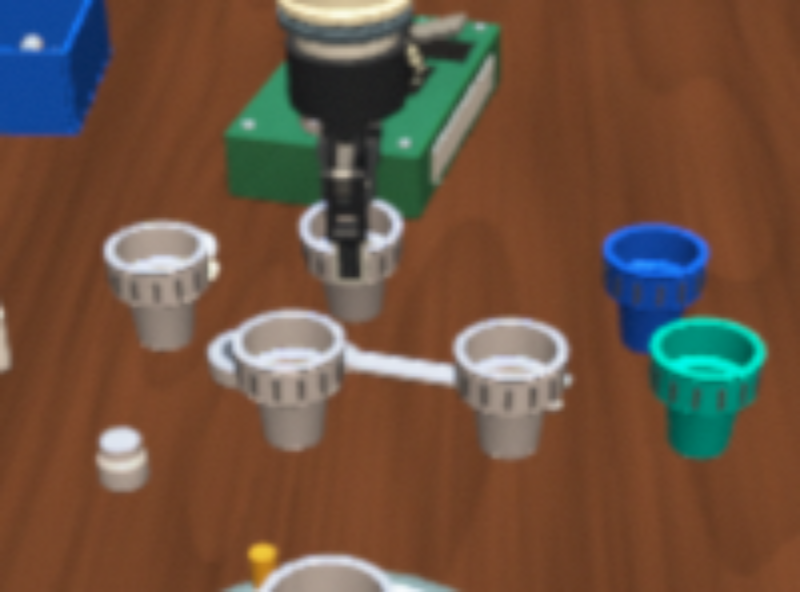

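```bash
python3 -m jog '[[[0,0,0],[0,0,0],85],[[0,0,0],[0,0,0],85],[[1,0,-5],[0,0,0],85],[[1,0,-5],[0,0,0],85],[[1,0,-5],[0,0,0],50]]' 50
python3 -m jog '[[[0,0,0],[0,0,0],50],[[0,0,0],[0,0,0],50],[[0,0,0],[0,0,0],50],[[0,0,-20],[0,0,0],50],[[0,0,-60],[0,0,0],50]]' 50
python3 -m jog '[[[0,0,-40],[0,0,0],50],[[0,0,-90],[0,0,0],50],[[0,0,-130],[0,0,0],50],[[0,0,-130],[0,0,0],50],[[0,0,-130],[0,0,0],50]]' 50
python3 - <<'E'
from h import *
p,d=snap("side","s6.png")
E
python3 to.py .539 .3267 .2 0
```

```text
time: 7.75
tool_pos: [0.5521, -0.0685, 0.0506]
orientation: [[1.0, 0.001, -0.002], [0.001, -1.0, 0.003], [-0.002, -0.003, -1.0]]
ft_force: [-0.3, -1.7, 1.5]
finger_gap: 0.0693
time: 8.38
tool_pos: [0.5505, -0.0684, 0.1094]
orientation: [[1.0, 0.001, -0.007], [0.001, -1.0, 0.004], [-0.007, -0.004, -1.0]]
ft_force: [0.8, 0.0, -2.0]
finger_gap: 0.0638
time: 9.0
tool_pos: [0.5505, -0.0687, 0.2383]
orientation: [[1.0, 0.001, -0.008], [0.001, -1.0, 0.004], [-0.008, -0.004, -1.0]]
ft_force: [-0.8, 0.4, -2.5]
finger_gap: 0.0639
shift [ -10.3 -395.3   39.5] rv [-0.0042  0.0095  0.0015] | pos [ 0.5503 -0.0687  0.2377] yaw 0.09 F [-0.3 -0.3 -2.1] gap 63.5 t 9.05
```

View pics/s6.png

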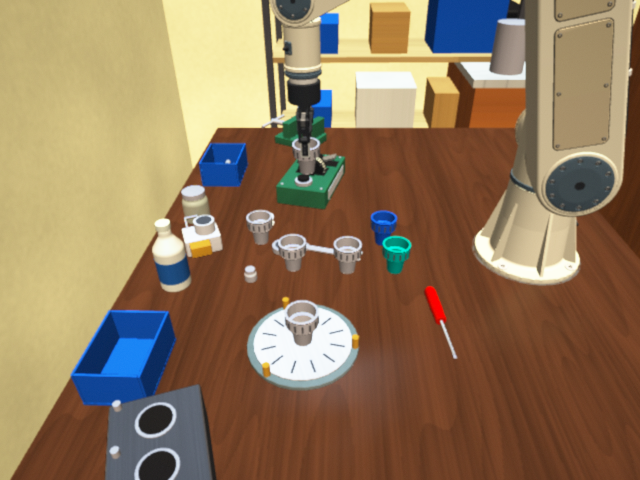

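Cup C is held upright above the bench. Moving to the holder.

```bash
python3 -m jog '[[[-2,-60,0],[0,0,0],50],[[-4,-120,0],[0,0,0],50],[[-6,-180,0],[0,0,0],50],[[-8,-240,0],[-0.004,0.009,0.0015],50],[[-10,-300,10],[-0.004,0.009,0.0015],50]]'
python3 -m jog '[[[0,-50,0],[0,0,0],50],[[0,-80,10],[0,0,0],50],[[0,-90,20],[0,0,0],50],[[0,-90,20],[0,0,0],50],[[0,-90,20],[0,0,0],50]]'
python3 - <<'E'
from h import *
for n in ["side","top"]:
    p,d=snap(n,n+"7.png"); c=optics.get_calibration(n); W=cloud(c,d)
    s=readout.state(); x,y,z=s["tool_pos"]
    print(n,"tool",np.round(s["tool_pos"],4),"held rim",rimfit(W,x,y,z+.0255,tol=.008),"holder",rimfit(W,.539,.3267,.09))
to(.539,.3267,.2,0)
E
```

```text
time: 9.68
tool_pos: [0.539, 0.2331, 0.2277]
orientation: [[1.0, -0.0, -0.002], [-0.0, -1.0, -0.001], [-0.002, 0.001, -1.0]]
ft_force: [0.7, -0.4, -2.5]
finger_gap: 0.064
time: 10.3
tool_pos: [0.5389, 0.3218, 0.2073]
orientation: [[1.0, -0.001, -0.002], [-0.001, -1.0, -0.001], [-0.002, 0.001, -1.0]]
ft_force: [-0.1, 0.8, -1.3]
finger_gap: 0.0638
side tool [0.5391 0.3219 0.2078] held rim (np.float64(0.5387885898094502), np.float64(0.33134143046431774), np.float64(0.03309838004286409), 263, np.float64(0.23243612520475515)) holder (np.float64(0.539013202216173), np.float64(0.32875000102522944), np.float64(0.030194495007513943), 288, np.float64(0.08885400173564467))
top tool [0.5393 0.322  0.208 ] held rim (np.float64(0.5482675988881791), np.float64(0.2985147788583952), np.float64(0.024216121700234818), 28, np.float64(0.23345371517419414)) holder (np.float64(0.5379309301118976), np.float64(0.32220737143443845), np.float64(0.02829120601099727), 59, np.float64(0.08988860095983409))
shift [-0.3 -4.7  8. ] rv [ 0.0005  0.0013 -0.0012] | pos [0.5393 0.322  0.208 ] yaw -0.07 F [ 0.4  0.6 -2.6] gap 63.8 t 10.4
```

View pics/side7.png

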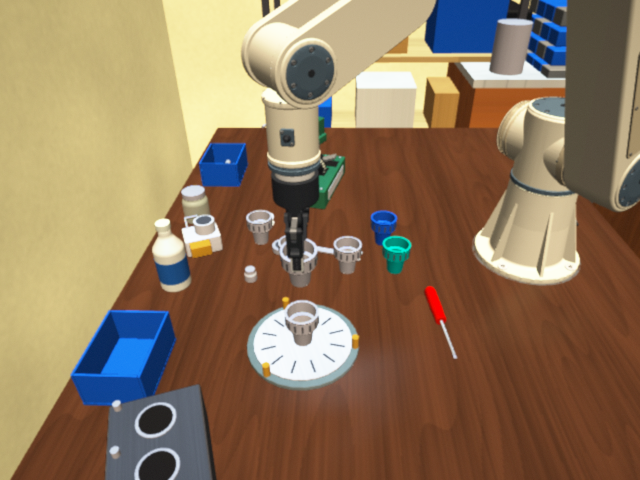

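View pics/top7.png

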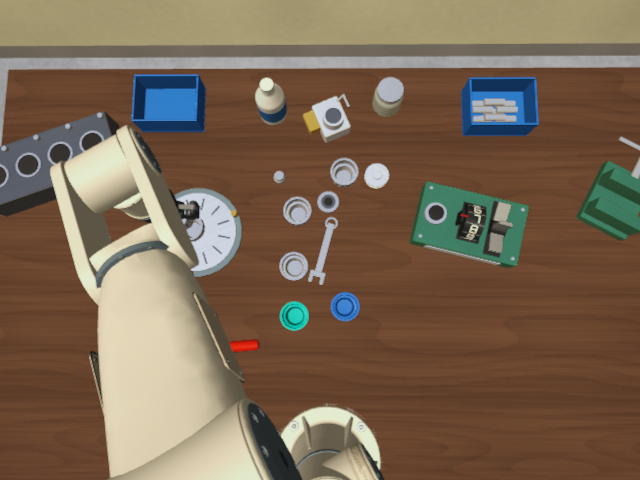

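```bash
python3 - <<'E'
from h import *
n="side"; p,d=optics.snapshot(n); c=optics.get_calibration(n); W=cloud(c,d)
s=readout.state(); x,y,z=s["tool_pos"]; print(np.round(s["tool_pos"],4))
for zr in (z+.026,z+.022):
    W2=W.copy(); W2[p.min(-1)<100]=9
    f=rimfit(W2,x,y,zr,tol=.004,rad=.045); print(np.round(f,4))
    m=(abs(W2[...,2]-zr)<.004)&(np.hypot(W2[...,0]-x,W2[...,1]-y)<.045); P=W2[m]; print(P.min(0),P.max(0))
    # body axis fit: pixels of held cup lower body
m=(W2[...,2]>z-.048)&(W2[...,2]<z-.008)&(np.hypot(W2[...,0]-x,W2[...,1]-y)<.04); P=W2[m]; print(len(P),P.min(0),P.max(0),P.mean(0))
W2=W.copy(); W2[p.min(-1)<100]=9
m=(W2[...,2]>.016)&(W2[...,2]<.05)&(np.hypot(W2[...,0]-x,W2[...,1]-y)<.04); P=W2[m]; print(len(P),P.min(0),P.max(0),P.mean(0))
E
```

```text
[0.5394 0.3222 0.2082]
[5.397e-01 3.258e-01 3.040e-02 1.640e+02 2.336e-01]
[0.50726629 0.29651732 0.23022663] [0.57246065 0.36314073 0.23796797]
[5.397e-01 3.265e-01 3.000e-02 1.470e+02 2.309e-01]
[0.50726629 0.29654309 0.22624293] [0.57246065 0.3631635  0.23418642]
107 [0.52211136 0.29765148 0.16035131] [0.54629964 0.34368617 0.19997418] [0.53468721 0.33409579 0.17779182]
242 [0.50705015 0.30118137 0.01601309] [0.57496127 0.35844491 0.04990918] [0.53787442 0.33869967 0.03230329]
```

The camera-to-robot bias is now clear: side reads y about 3.8 mm high, top is about right. Target is (0.539, 0.325). Lowering.

```bash
python3 -m jog '[[[-0.5,-3,15],[0,0,0],50],[[-0.5,-3,40],[0,0,0],50],[[-0.5,-3,65],[0,0,0],50],[[-0.5,-3,80],[0,0,0],50],[[-0.5,-3,90],[0,0,0],50]]'
python3 -m jog '[[[0,0,0],[0,0,0],50],[[0,0,6],[0,0,0],50],[[0,0,12],[0,0,0],50],[[0,0,17],[0,0,0],50],[[0,0,17],[0,0,0],50]]'
python3 to.py .539 .325 .0945 0
```

```text
time: 11.08
tool_pos: [0.5386, 0.3249, 0.1172]
orientation: [[1.0, -0.001, -0.002], [-0.001, -1.0, -0.001], [-0.002, 0.001, -1.0]]
ft_force: [1.5, -0.4, -0.3]
finger_gap: 0.0638
time: 11.7
tool_pos: [0.5425, 0.3268, 0.1065]
orientation: [[1.0, -0.001, 0.007], [-0.001, -1.0, 0.003], [0.007, -0.003, -1.0]]
ft_force: [-4.0, -3.6, 41.3]
finger_gap: 0.0636
shift [-3.5  1.9 12. ] rv [-0.0034 -0.0069 -0.0009] | pos [0.5425 0.3268 0.1065] yaw -0.05 F [-4.  -3.6 41.3] gap 63.6 t 11.7
```

```bash
python3 -m jog '[[[0,0,-8],[0,0,0],50],[[0,0,-12],[0,0,0],50],[[0,0,-12],[0,0,0],50],[[0,0,-12],[0,0,0],50],[[0,0,-12],[0,0,0],50]]'
python3 - <<'E'
from h import *
p,d=snap("side","s8.png");cv2.imwrite('pics/s8.png',cv2.resize(p[220:400,230:380,::-1],None,fx=4,fy=3.3))
to(.539,.325,.0945,0)
E
```

```text
time: 12.32
tool_pos: [0.542, 0.3265, 0.1178]
orientation: [[1.0, -0.001, 0.006], [-0.001, -1.0, 0.003], [0.006, -0.003, -1.0]]
ft_force: [0.3, -0.3, -1.9]
finger_gap: 0.0639
shift [-3.2  1.7 23.4] rv [-0.0029 -0.0061 -0.0009] | pos [0.5421 0.3266 0.1179] yaw -0.05 F [-0.1 -0.1 -2.1] gap 63.8 t 12.38
```

View pics/s8.png

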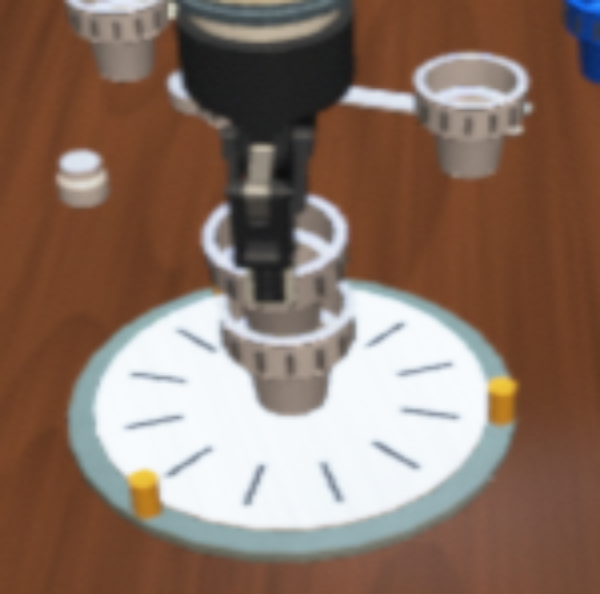

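```bash
cat >> h.py <<'E'
def heldfit(x,y,z,holders,n="side"):
    p,d=optics.snapshot(n); c=optics.get_calibration(n); W=cloud(c,d)
    W2=W.copy(); W2[p.min(-1)<100]=9
    for zz in [z]+holders:
        f=rimfit(W2,x,y,zz,tol=.004,rad=.045); print("z%.3f"%zz,np.round(f,4) if f else f)
    return p,d,W2
E
python3 - <<'E'
from h import *
s=readout.state(); x,y,z=s["tool_pos"]
p,d,W2=heldfit(x,y,z+.0255,[.089,.0895])
# bands: column extents at z bins
for lo in np.arange(.05,.16,.005):
    m=(W2[...,2]>lo)&(W2[...,2]<lo+.005)&(np.hypot(W2[...,0]-x,W2[...,1]-y)<.045)
    P=W2[m]
    if len(P): print("%.3f"%lo,len(P),"x %.4f..%.4f mid %.4f  y %.4f..%.4f"%(P[:,0].min(),P[:,0].max(),(P[:,0].min()+P[:,0].max())/2,P[:,1].min(),P[:,1].max()))
E
```

```text
z0.143 [5.424e-01 3.300e-01 3.030e-02 1.570e+02 1.432e-01]
z0.089 [5.387e-01 3.286e-01 3.020e-02 1.580e+02 8.930e-02]
z0.089 [5.388e-01 3.286e-01 3.020e-02 1.510e+02 8.950e-02]
0.050 10 x 0.5253..0.5441 mid 0.5347  y 0.3097..0.3515
0.055 7 x 0.5118..0.5590 mid 0.5354  y 0.3119..0.3555
0.060 62 x 0.5082..0.5675 mid 0.5379  y 0.3038..0.3593
0.065 70 x 0.5063..0.5695 mid 0.5379  y 0.3030..0.3619
0.070 76 x 0.5062..0.5691 mid 0.5376  y 0.3051..0.3609
0.075 79 x 0.5061..0.5710 mid 0.5385  y 0.3071..0.3611
0.080 84 x 0.5061..0.5684 mid 0.5372  y 0.3123..0.3597
0.085 109 x 0.5060..0.5719 mid 0.5390  y 0.3112..0.3622
0.090 73 x 0.5063..0.5696 mid 0.5379  y 0.3104..0.3604
0.095 10 x 0.5335..0.5425 mid 0.5380  y 0.3034..0.3455
0.100 4 x 0.5299..0.5342 mid 0.5320  y 0.3027..0.3441
0.105 9 x 0.5278..0.5339 mid 0.5308  y 0.3036..0.3088
0.110 38 x 0.5144..0.5660 mid 0.5402  y 0.3051..0.3585
0.115 57 x 0.5143..0.5685 mid 0.5414  y 0.2985..0.3583
0.120 54 x 0.5124..0.5700 mid 0.5412  y 0.2996..0.3647
0.125 44 x 0.5140..0.5699 mid 0.5419  y 0.3001..0.3670
0.130 58 x 0.5108..0.5695 mid 0.5402  y 0.3000..0.3672
0.135 48 x 0.5137..0.5705 mid 0.5421  y 0.3020..0.3666
0.140 128 x 0.5103..0.5756 mid 0.5430  y 0.3041..0.3689
0.145 56 x 0.5106..0.5726 mid 0.5416  y 0.3003..0.3672
```

The held cup sits +3.7 mm in x and +1.4 mm in y off the holder, so it caught on the inner taper. Re-centring and lowering gently.

```bash
python3 -m jog '[[[-3.6,1.5,0],[-0.003,-0.006,0],50],[[-3.6,1.5,0],[-0.003,-0.006,0],50],[[-3.6,1.5,4],[-0.003,-0.006,0],50],[[-3.6,1.5,7],[-0.003,-0.006,0],50],[[-3.6,1.5,7],[-0.003,-0.006,0],50]]'
python3 to.py .5384 .3252 .0945 0
python3 -m jog '[[[0,0,2],[0,0,0],50],[[0,0,4],[0,0,0],50],[[0,0,6],[0,0,0],50],[[0,0,8],[0,0,0],50],[[0,0,8],[0,0,0],50]]'
python3 to.py .5384 .3252 .0945 0
```

```text
time: 13.05
tool_pos: [0.5385, 0.3252, 0.1106]
orientation: [[1.0, -0.001, -0.0], [-0.001, -1.0, -0.0], [-0.0, 0.0, -1.0]]
ft_force: [-0.9, 0.4, -2.1]
finger_gap: 0.0632
shift [-0.1 -0.  16.1] rv [ 0.      0.0002 -0.0009] | pos [0.5385 0.3252 0.1106] yaw -0.05 F [-0.9  0.4 -2.1] gap 63.2 t 13.05
time: 13.68
tool_pos: [0.5406, 0.3257, 0.1069]
orientation: [[1.0, -0.001, 0.004], [-0.001, -1.0, 0.001], [0.004, -0.001, -1.0]]
ft_force: [-5.8, -5.0, 30.5]
finger_gap: 0.0642
shift [-2.2  0.6 12.4] rv [-0.0014 -0.0045 -0.0005] | pos [0.5406 0.3257 0.1069] yaw -0.03 F [-5.8 -5.  30.5] gap 64.2 t 13.68
```

```bash
python3 -m jog '[[[-2,1,-3],[0,0,0],50],[[-2.5,1,-4],[0,-0.004,0],50],[[-2.5,1,-4],[0,-0.004,0],50],[[-2.5,1,-4],[0,-0.004,0],85],[[-2.5,1,-4],[0,-0.004,0],85]]'
python3 -m jog '[[[0,0,0],[0,0,0],85],[[0,0,0],[0,0,0],85],[[0,0,0],[0,0,0],85],[[0,0,0],[0,0,0],85],[[0,0,0],[0,0,0],85]]'
python3 - <<'E'
from h import *
to(.5384,.3252,.0945,0)
p,d,W=heldfit(.539,.3267,.12,[.126,.132]);cv2.imwrite('pics/s9.png',cv2.resize(p[220:400,230:380,::-1],None,fx=4,fy=3.3))
E
```

```text
time: 14.3
tool_pos: [0.5379, 0.3245, 0.1105]
orientation: [[1.0, -0.001, -0.0], [-0.001, -1.0, 0.001], [-0.0, -0.001, -1.0]]
ft_force: [0.2, 0.6, 0.7]
finger_gap: 0.0851
time: 14.92
tool_pos: [0.538, 0.3245, 0.1106]
orientation: [[1.0, -0.0, 0.0], [-0.0, -1.0, 0.001], [0.0, -0.001, -1.0]]
ft_force: [0.1, 0.6, -0.3]
finger_gap: 0.085
shift [ 0.4 -0.7 16.1] rv [-0.0008 -0.     -0.0004] | pos [0.538  0.3245 0.1106] yaw -0.03 F [ 0.1  0.6 -0.3] gap 85.0 t 14.93
z0.120 [5.396e-01 3.356e-01 3.010e-02 5.500e+01 1.199e-01]
z0.126 [5.406e-01 3.377e-01 2.950e-02 1.060e+02 1.264e-01]
z0.132 [5.408e-01 3.374e-01 3.050e-02 1.020e+02 1.319e-01]
```

View pics/s9.png

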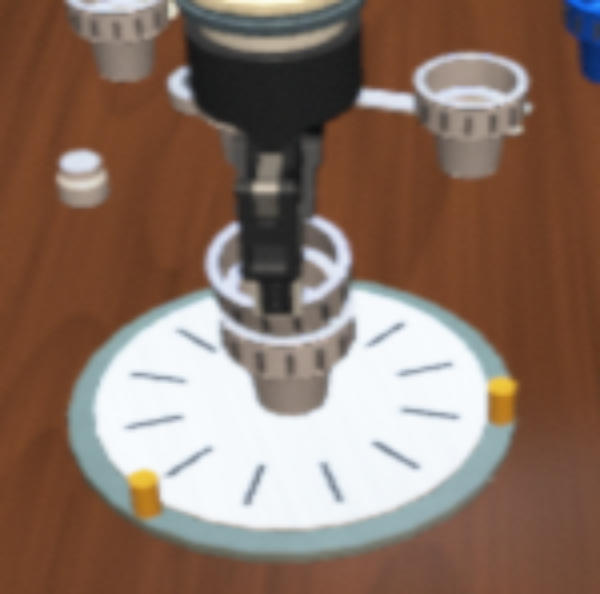

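The cup was released at base height about 56 mm and leans towards +y. Its base must be caught on the −y/−x side of the inner ledge. Regrip lightly, shift towards +y/+x, and lower.

```bash
python3 -m jog '[[[1,-1.5,0],[0,0,0],85],[[1,-1.5,0],[0,0,0],50],[[1,-1.5,0],[0,0,0],50],[[1,-1.5,0],[0,0,0],50],[[1,-1.5,0],[0,0,0],50]]' 20
python3 -m jog '[[[0,0,0],[0,0,0],50],[[0,-1,1],[0,0,0],50],[[0.5,-2,3],[0,0,0],50],[[1,-2.5,5],[0,0,0],50],[[1,-2.5,6],[0,0,0],50]]' 20
python3 - <<'E'
from h import *
to(.5384,.3252,.0945,0)
p,d,W=heldfit(.539,.3267,.12,[.126,.132]);cv2.imwrite('pics/s10.png',cv2.resize(p[220:400,230:380,::-1],None,fx=4,fy=3.3))
E
```

```text
time: 15.6
tool_pos: [0.5389, 0.3259, 0.1105]
orientation: [[1.0, -0.0, -0.0], [-0.0, -1.0, 0.001], [-0.0, -0.001, -1.0]]
ft_force: [0.5, -0.9, -0.2]
finger_gap: 0.0501
time: 16.23
tool_pos: [0.5398, 0.3281, 0.1043]
orientation: [[1.0, -0.0, -0.0], [-0.0, -1.0, 0.0], [-0.0, -0.0, -1.0]]
ft_force: [0.4, -2.2, 2.0]
finger_gap: 0.0501
shift [-1.4  2.9  9.8] rv [-0.0001  0.0004 -0.0004] | pos [0.5398 0.3281 0.1043] yaw -0.02 F [ 0.4 -2.2  2. ] gap 50.1 t 16.23
z0.120 [5.393e-01 3.423e-01 2.990e-02 8.100e+01 1.203e-01]
z0.126 [5.404e-01 3.454e-01 3.000e-02 7.100e+01 1.255e-01]
z0.132 [5.402e-01 3.414e-01 2.860e-02 6.800e+01 1.322e-01]
```

View pics/s10.png

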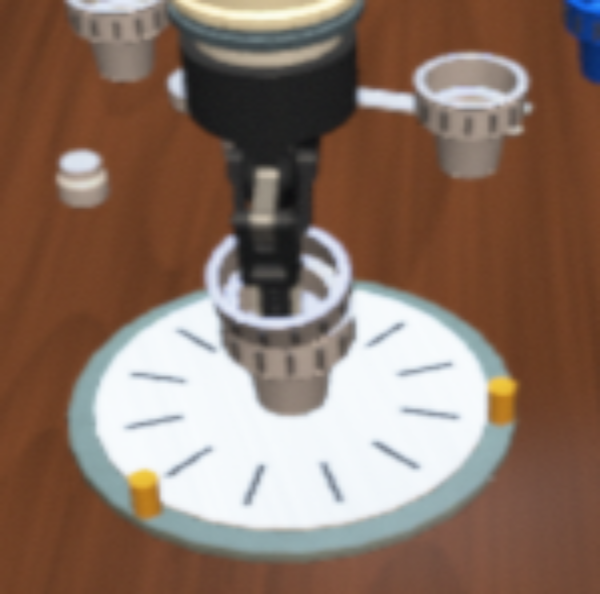

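The +y finger ended up inside the rim (gap 50). Lift straight out and look.

```bash
python3 -m jog '[[[0,0,-12],[0,0,0],50],[[0,0,-30],[0,0,0],50],[[0,0,-60],[0,0,0],50],[[0,0,-110],[0,0,0],50],[[0,0,-110],[0,0,0],85]]' 20
python3 - <<'E'
from h import *
to(.5384,.3252,.0945,0)
p,d,W=heldfit(.539,.3287,.12,[.126,.132]);cv2.imwrite('pics/s11.png',cv2.resize(p[220:400,230:380,::-1],None,fx=4,fy=3.3))
p,d=snap("top","t11.png")
E
```

```text
time: 16.9
tool_pos: [0.5424, 0.3298, 0.2203]
orientation: [[1.0, -0.0, 0.007], [-0.0, -1.0, 0.005], [0.007, -0.005, -1.0]]
ft_force: [-0.2, 0.2, 0.1]
finger_gap: 0.0668
shift [ -4.9   5.3 125.7] rv [-0.0052 -0.0074 -0.0004] | pos [0.5424 0.3298 0.2203] yaw -0.02 F [-0.2  0.2  0.1] gap 66.8 t 16.9
z0.120 [5.392e-01 3.418e-01 3.060e-02 1.150e+02 1.198e-01]
z0.126 [5.397e-01 3.447e-01 3.000e-02 8.900e+01 1.259e-01]
z0.132 [5.398e-01 3.462e-01 3.080e-02 9.300e+01 1.325e-01]
```

View pics/s11.png

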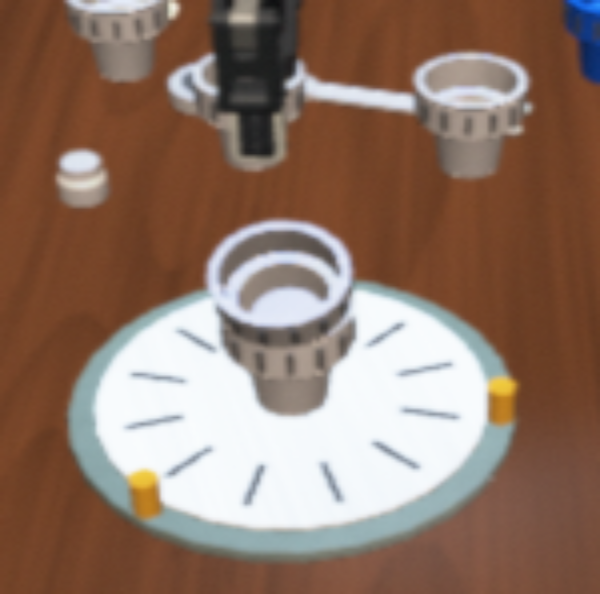

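```bash
python3 to.py .5396 .3425 .118 0
python3 -m jog '[[[-2.8,-12.7,20],[-0.005,-0.007,0],85],[[-2.8,-12.7,60],[-0.005,-0.007,0],85],[[-3.5,-12.7,90],[-0.005,-0.007,0],85],[[-3.5,-12.7,102],[-0.005,-0.007,0],85],[[-3.5,-12.7,102],[-0.005,-0.007,0],85]]'
python3 - <<'E'
from h import *
to(.5396,.3425,.118,0)
p,d=optics.snapshot("side");cv2.imwrite('pics/s12.png',cv2.resize(p[220:400,230:380,::-1],None,fx=4,fy=3.3))
E
```

```text
shift [ -0.8 -13.8  97.9] rv [-0.0017 -0.0017 -0.0004] | pos [0.5402 0.3285 0.2159] yaw -0.02 F [-0.3 -0.6  0. ] gap 80.1 t 17.0
time: 17.62
tool_pos: [0.536, 0.3413, 0.1122]
orientation: [[1.0, -0.0, -0.008], [-0.0, -1.0, -0.005], [-0.008, 0.005, -1.0]]
ft_force: [-0.3, 0.3, -0.3]
finger_gap: 0.0849
shift [ 3.6 -1.2 -5.8] rv [ 0.0049  0.0079 -0.0002] | pos [0.536  0.3413 0.1122] yaw -0.01 F [-0.3  0.3 -0.3] gap 84.9 t 17.62
```

View pics/s12.png

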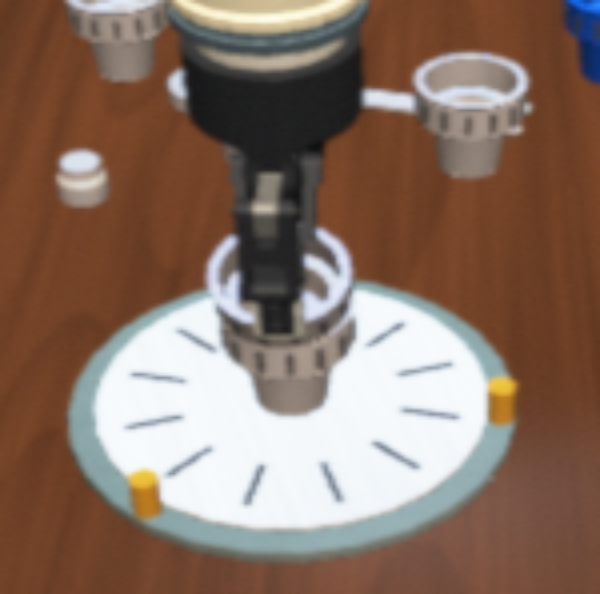

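The finger is now outside the rim on the near side. Correct x, close, and lift a little.

```bash
python3 -m jog '[[[2.5,0,-2],[0.004,0.007,0],85],[[2.5,0,-2],[0.004,0.007,0],85],[[2.5,0,-2],[0.004,0.007,0],55],[[2.5,0,-2],[0.004,0.007,0],55],[[2.5,0,-2],[0.004,0.007,0],55]]' 30
python3 -m jog '[[[0,0,0],[0,0,0],55],[[0,0,0],[0,0,0],55],[[0,0,-5],[0,0,0],55],[[0,0,-15],[0,0,0],55],[[0,0,-22],[0,0,0],55]]' 30
python3 -m jog '[[[0,8,0],[0,0,0],55],[[0,14,0],[0,0,0],55],[[0,14,0],[0,0,0],55],[[0,14,0],[0,0,0],55],[[0,14,0],[0,0,0],55]]' 30
python3 - <<'E'
from h import *
to(.539,.3272,.118,0); z=readout.state()["tool_pos"][2]
p,d,W=heldfit(.539,.3287,z+.01,[z+.015,z+.02,z+.025,.0895]);cv2.imwrite('pics/s13.png',cv2.resize(p[220:400,230:380,::-1],None,fx=4,fy=3.3))
E
```

```text
time: 18.3
tool_pos: [0.5405, 0.3367, 0.1178]
orientation: [[1.0, 0.001, 0.002], [0.001, -1.0, -0.008], [0.002, 0.008, -1.0]]
ft_force: [1.0, -26.5, 24.6]
finger_gap: 0.0549
time: 18.92
tool_pos: [0.5406, 0.3375, 0.1407]
orientation: [[1.0, 0.002, 0.003], [0.002, -1.0, -0.007], [0.003, 0.007, -1.0]]
ft_force: [0.1, 0.8, -0.1]
finger_gap: 0.055
time: 19.55
tool_pos: [0.5406, 0.3236, 0.1407]
orientation: [[1.0, 0.002, 0.003], [0.002, -1.0, -0.007], [0.003, 0.007, -1.0]]
ft_force: [-0.3, 0.1, 0.5]
finger_gap: 0.055
shift [-1.7 -3.8 22.6] rv [ 0.0067 -0.0029  0.0016] | pos [0.5406 0.3236 0.1407] yaw 0.09 F [-0.3  0.1  0.5] gap 55.0 t 19.55
z0.151 [5.404e-01 3.557e-01 9.500e-03 1.200e+01 1.503e-01]
z0.156 [5.403e-01 3.560e-01 9.900e-03 1.200e+01 1.561e-01]
z0.161 [5.406e-01 3.585e-01 9.500e-03 1.400e+01 1.608e-01]
z0.166 [5.405e-01 3.593e-01 9.900e-03 1.500e+01 1.657e-01]
z0.089 [5.369e-01 3.370e-01 2.670e-02 9.400e+01 8.960e-02]
```

View pics/s13.png

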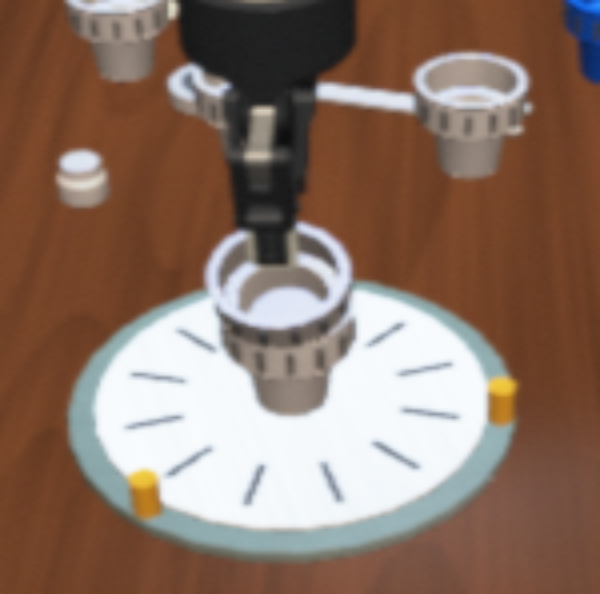

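The grip slipped off the leaning rim. I'll turn the tool 90° so the jaws lie along x and grasp across the lean. That also leaves the y direction visible to the side camera.

```bash
python3 -m jog '[[[0,0,-40],[0,0,-0.18],85],[[0,0,-60],[0,0,-0.36],85],[[0,0,-60],[0,0,-0.54],85],[[0,0,-60],[0,0,-0.72],85],[[0,0,-60],[0,0,-0.85],85]]'
python3 -m jog '[[[0,0,0],[0,0,-0.18],85],[[0,0,0],[0,0,-0.36],85],[[0,0,0],[0,0,-0.54],85],[[0,0,0],[0,0,-0.72],85],[[0,0,0],[0,0,-0.72],85]]'
python3 - <<'E'
from h import *
to(.539,.3272,.118,90)
for n in ["side","top"]:
    p,d=snap(n,n+"14.png"); c=optics.get_calibration(n); W=cloud(c,d)
    m=(W[...,2]>.118)&(W[...,2]<.15)&(np.hypot(W[...,0]-.54,W[...,1]-.343)<.045)&(p.min(-1)>150)
    P=W[m]; print(n,len(P),P.min(0).round(4),P.max(0).round(4))
    if len(P)>20:
        # robust plane via RANSAC on the bright rim
        best=0; rng=np.random.default_rng(0)
        for _ in range(400):
            q=P[rng.choice(len(P),3,False)]; nn=np.cross(q[1]-q[0],q[2]-q[0]); nn/=np.linalg.norm(nn)+1e-12
            k=abs((P-q[0])@nn)<.0015
            if k.sum()>best and abs(nn[2])>.8: best=k.sum(); B=(nn*np.sign(nn[2]),P[k])
        cc,rr=cv2.minEnclosingCircle((B[1][:,:2]*1000).astype(np.float32)); print(best,"normal",B[0].round(3),B[1].mean(0).round(4),cc,rr, "z range by y",np.polyfit(B[1][:,1],B[1][:,2],1))
    cv2.imwrite('pics/%s14c.png'%n,cv2.resize((p[220:400,230:380] if n=="side" else p[170:290,140:260])[:,:,::-1],(600,560)))
E
```

```text
time: 20.23
tool_pos: [0.5404, 0.3242, 0.2007]
orientation: [[0.655, 0.756, 0.003], [0.756, -0.655, -0.007], [-0.003, 0.007, -1.0]]
ft_force: [0.4, -0.3, -1.0]
finger_gap: 0.0851
time: 20.85
tool_pos: [0.5404, 0.3243, 0.2007]
orientation: [[-0.005, 1.0, 0.003], [1.0, 0.005, -0.007], [-0.007, 0.003, -1.0]]
ft_force: [-0.1, -1.1, -0.6]
finger_gap: 0.085
shift [ 3.5 -1.6 82.6] rv [0.0029 0.0067 0.005 ] | pos [0.5404 0.3243 0.2007] yaw 90.29 F [-0.1 -1.1 -0.6] gap 85.0 t 20.85
side 251 [0.507 0.311 0.118] [0.5729 0.3743 0.1406]
181 normal [0.033 0.335 0.942] [0.5397 0.3431 0.1288] (540.138427734375, 344.4724426269531) 32.989959716796875 z range by y [-0.34774309  0.24810511]
top 47 [0.5229 0.3135 0.1257] [0.5729 0.3461 0.1402]
33 normal [-0.017  0.339  0.941] [0.553  0.3244 0.1347] (547.90869140625, 332.20367431640625) 28.561134338378906 z range by y [-0.36241276  0.25227978]
```

View pics/side14c.png

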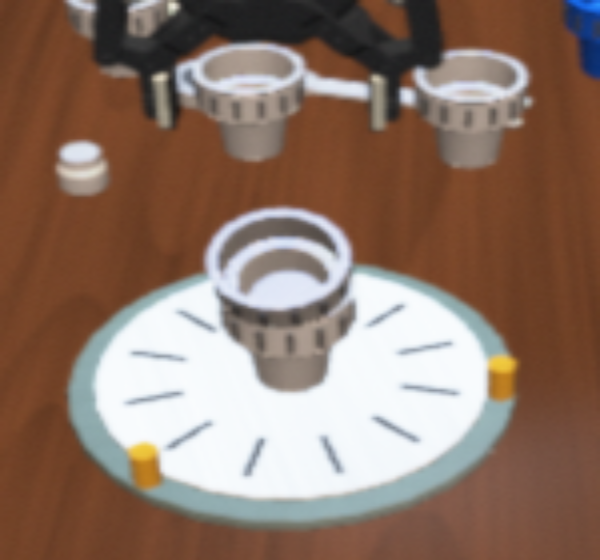

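View pics/top14c.png

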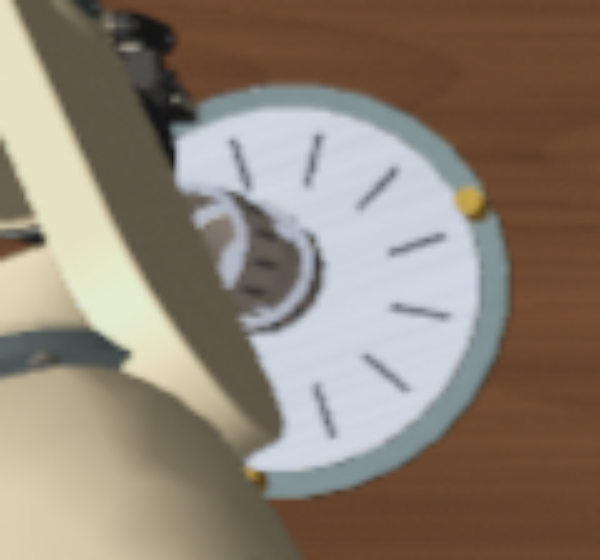

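Cup leans 19.6° towards +y, rim centre about (0.540, 0.3405, 0.129). I tilt the tool to match and grasp it coaxially.

```bash
cat >> h.py <<'E'
def tot(x,y,z,n,yaw=90):
    """like to, tool z = -n, tool y closest to yaw's"""
    s=readout.state(); O=np.array(s["orientation"]); n=np.array(n)/np.linalg.norm(n)
    a=np.radians(yaw); ty=np.array([np.sin(a),-np.cos(a),0]); tz=-n; ty=ty-tz*(ty@tz); ty/=np.linalg.norm(ty); tx=np.cross(ty,tz)
    T=np.c_[tx,ty,tz]
    print("shift",(O.T@(np.array([x,y,z])-np.array(s["tool_pos"]))*1000).round(1),"rv",cv2.Rodrigues(O.T@T)[0].ravel().round(4),"pos",np.round(s["tool_pos"],4),"F",np.round(s["ft_force"],1),"gap",round(s["finger_gap"]*1000,1),"t",round(s["time"],2))
E
python3 -c "
from h import *
tot(.540,.353,.165,[0,.335,.942])"
python3 -m jog '[[[15,0,15],[0,-0.17,0],85],[[28.8,0,35.5],[0,-0.335,0],85],[[28.8,0,35.5],[0.003,-0.335,0.005],85],[[28.8,0,35.5],[0.003,-0.335,0.005],85],[[28.8,0,35.5],[0.003,-0.335,0.005],85]]'
python3 -c "
from h import *
tot(.540,.3331,.1083,[0,.335,.942])"
```

```text
shift [29.  -0.4 35.5] rv [ 0.0033 -0.335   0.0015] pos [0.5404 0.3242 0.2007] F [ 0.3 -0.2 -0.1] gap 85.1 t 20.95
time: 21.58
tool_pos: [0.541, 0.3519, 0.1663]
orientation: [[0.006, 1.0, 0.0], [0.943, -0.006, -0.333], [-0.333, 0.002, -0.943]]
ft_force: [-0.5, 0.7, 0.1]
finger_gap: 0.0853
shift [ 1.6 -1.1 61. ] rv [ 0.0004 -0.002  -0.0061] pos [0.541  0.3519 0.1663] F [-0.5  0.7  0.1] gap 85.3 t 21.57
```

```bash
python3 -m jog '[[[1.6,-1,20],[0,0,-0.006],85],[[1.6,-1,40],[0,0,-0.006],85],[[1.6,-1,54],[0,0,-0.006],85],[[1.6,-1,59],[0,0,-0.006],85],[[1.6,-1,59],[0,0,-0.006],85]]'
python3 -m jog '[[[0,0,0],[0,0,0],50],[[0,0,0],[0,0,0],50],[[0,0,0],[0,0,0],50],[[0,0,0],[0,0,0],50],[[0,0,0],[0,0,0],50]]' 40
python3 - <<'E'
from h import *
tot(.540,.3331,.1083,[0,.335,.942])
p,d=optics.snapshot("side");cv2.imwrite('pics/s15.png',cv2.resize(p[220:400,230:380,::-1],None,fx=4,fy=3.3))
E
```

```text
time: 22.2
tool_pos: [0.5401, 0.3337, 0.11]
orientation: [[0.0, 1.0, 0.0], [0.943, -0.0, -0.333], [-0.333, 0.0, -0.943]]
ft_force: [-0.2, -0.0, -0.3]
finger_gap: 0.085
time: 22.82
tool_pos: [0.5404, 0.3343, 0.1107]
orientation: [[0.0, 1.0, 0.001], [0.943, 0.0, -0.332], [-0.332, 0.001, -0.943]]
ft_force: [-1.6, 2.3, 6.0]
finger_gap: 0.0639
shift [-0.3 -0.4  2.7] rv [ 0.001  -0.003  -0.0004] pos [0.5404 0.3343 0.1107] F [-1.6  2.3  6. ] gap 63.9 t 22.82
```

View pics/s15.png

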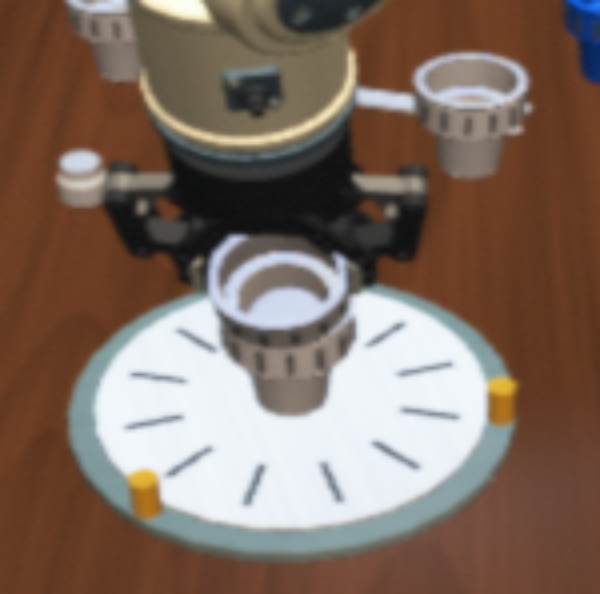

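```bash
python3 -m jog '[[[-7,0,-19],[0,0,0],50],[[-14,0,-38],[0,0,0],50],[[-20,-0.5,-48],[0,0.17,0],50],[[-25.5,-0.9,-48],[0.001,0.335,0],50],[[-25.5,-0.9,-48],[0.001,0.335,0],50]]' 50
python3 -m jog '[[[0,0,0],[0,0,0],50],[[0,0,0],[0,0,0],50],[[0,0,0],[0,0,0],50],[[0,0,0],[0,0,0],50],[[0,0,0],[0,0,0],50]]' 50
python3 - <<'E'
from h import *
p,d,W=heldfit(.539,.3287,.187,[.191,.0895]);cv2.imwrite('pics/s16.png',cv2.resize(p[200:400,230:380,::-1],None,fx=4,fy=3))
tot(.5395,.3265,.165,[0,0,1])
m=(W[...,2]>.178)&(W[...,2]<.2)&(np.hypot(W[...,0]-.54,W[...,1]-.33)<.045); P=W[m]
c0,r0=cv2.minEnclosingCircle((P[:,:2]*1000).astype(np.float32)); print(len(P),c0,r0,P.min(0).round(4),P.max(0).round(4))
m=(W[...,2]>.085)&(W[...,2]<.095)&(np.hypot(W[...,0]-.54,W[...,1]-.33)<.045); P=W[m]; c0,r0=cv2.minEnclosingCircle((P[:,:2]*1000).astype(np.float32)); print(len(P),c0,r0,P.min(0).round(4),P.max(0).round(4))
E
```

```text
time: 23.5
tool_pos: [0.5399, 0.3238, 0.1666]
orientation: [[0.003, 1.0, 0.002], [1.0, -0.003, -0.003], [-0.003, 0.002, -1.0]]
ft_force: [0.0, 1.0, -1.1]
finger_gap: 0.0629
time: 24.12
tool_pos: [0.5397, 0.3241, 0.1663]
orientation: [[0.003, 1.0, 0.001], [1.0, -0.003, -0.003], [-0.003, 0.001, -1.0]]
ft_force: [-1.3, -0.8, -1.2]
finger_gap: 0.0628
z0.187 [5.396e-01 3.288e-01 3.030e-02 2.350e+02 1.851e-01]
z0.191 [ 0.5394  0.3343  0.0345 32.      0.1905]
z0.089 [5.389e-01 3.286e-01 3.040e-02 1.960e+02 8.960e-02]
shift [ 2.5 -0.3  1.4] rv [ 0.0014  0.003  -0.003 ] pos [0.5398 0.324  0.1664] F [-0.3 -0.2 -1.6] gap 63.5 t 24.18
427 (539.4229125976562, 332.11669921875) 37.568302154541016 [0.5022 0.2953 0.178 ] [0.5767 0.3619 0.1999]
207 (539.1187744140625, 329.2762451171875) 33.54075241088867 [0.506  0.3025 0.085 ] [0.5717 0.3621 0.0926]
```

View pics/s16.png

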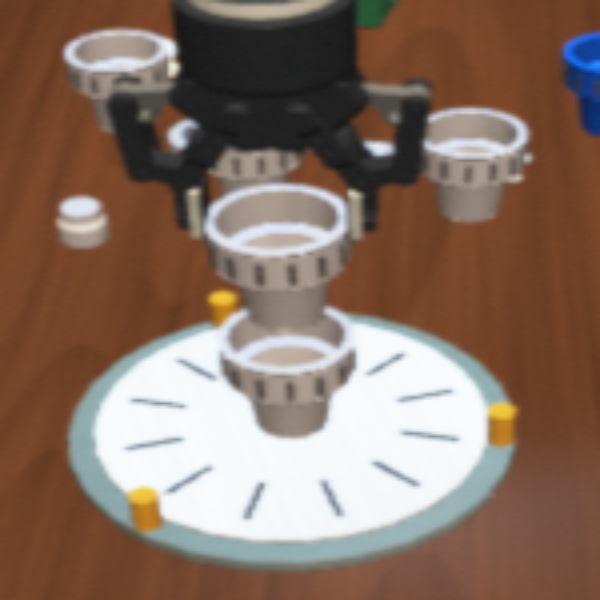

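```bash
cat >> h.py <<'E'
def rimplane(p,W,x,y,z0,z1,rad=.042,br=150):
    m=(W[...,2]>z0)&(W[...,2]<z1)&(np.hypot(W[...,0]-x,W[...,1]-y)<rad)&(p.min(-1)>br); P=W[m]
    best=0; rng=np.random.default_rng(0); B=None
    for _ in range(600):
        q=P[rng.choice(len(P),3,False)]; nn=np.cross(q[1]-q[0],q[2]-q[0]); nn/=np.linalg.norm(nn)+1e-12
        k=abs((P-q[0])@nn)<.0012
        if k.sum()>best and abs(nn[2])>.8: best=k.sum(); B=P[k]
    c=B.mean(0); u,s,v=np.linalg.svd(B-c); n=v[2]*np.sign(v[2][2]); print("plane n",n.round(3),"pts",best,len(P),"mean",c.round(4),"z",(B[:,2].min(),B[:,2].max())); return B
E
python3 - <<'E'
from h import *
for i in range(2):
    p,d=optics.snapshot("side"); W=cloud(optics.get_calibration("side"),d)
    rimplane(p,W,.539,.3287,.18,.195); rimplane(p,W,.539,.3287,.085,.095)
    rimplane(p,W,.581,.076,.07,.08); rimplane(p,W,.4497,.0827,.07,.08)
    f=rimfit(W,.539,.3287,.1855,tol=.003,rad=.035);print(f); print(rimfit(W,.539,.3287,.0893,tol=.003))
E
```

```text
plane n [0.029 0.018 0.999] pts 172 232 mean [0.5398 0.3306 0.185 ] z (np.float64(0.18312405775647217), np.float64(0.18729189865609877))
plane n [-0.002 -0.014  1.   ] pts 118 172 mean [0.5396 0.3361 0.0902] z (np.float64(0.08848815044085427), np.float64(0.09171518306180303))Traceback (most recent call last):
  File "<stdin>", line 5, in <module>
  File "h.py", line 55, in rimplane
    q=P[rng.choice(len(P),3,False)]; nn=np.cross(q[1]-q[0],q[2]-q[0]); nn/=np.linalg.norm(nn)+1e-12
        ~~~~~~~~~~^^^^^^^^^^^^^^^^
  File "numpy/random/_generator.pyx", line 920, in numpy.random._generator.Generator.choice
ValueError: Cannot take a larger sample than population when replace is False
```

Held cup leans about 0.02–0.03 rad towards +x/+y, so its base is about 1.5 mm short in both. Correct tilt and shift, then lower.

```bash
python3 -m jog '[[[1,1,10],[0,0.02,0],50],[[1,1,25],[0,0.02,0],50],[[1,1,38],[0,0.02,0],50],[[1,1,44],[0,0.02,0],50],[[1,1,44],[0,0.02,0],50]]' 50
python3 -c "
from h import *
tot(.5395,.3265,.1,[0,0,1])"
python3 -m jog '[[[0,0,3],[0,0,0],50],[[0,0,6],[0,0,0],50],[[0,0,8],[0,0,0],50],[[0,0,10],[0,0,0],50],[[0,0,12],[0,0,0],50]]' 50
python3 -c "
from h import *
tot(.5395,.3265,.1,[0,0,1])"
```

```text
time: 24.85
tool_pos: [0.5406, 0.3246, 0.1217]
orientation: [[0.003, 1.0, 0.0], [1.0, -0.003, 0.016], [0.016, 0.0, -1.0]]
ft_force: [0.2, -1.1, -1.8]
finger_gap: 0.063
shift [ 1.6 -1.1 21.7] rv [ 0.0004 -0.0164 -0.0031] pos [0.5406 0.3246 0.1217] F [ 0.2 -1.1 -1.8] gap 63.0 t 24.85
time: 25.48
tool_pos: [0.5406, 0.3248, 0.1096]
orientation: [[0.003, 1.0, 0.001], [1.0, -0.003, 0.017], [0.017, 0.0, -1.0]]
ft_force: [0.1, -0.1, -1.9]
finger_gap: 0.0627
shift [ 1.5 -1.1  9.7] rv [ 0.0005 -0.0165 -0.0032] pos [0.5406 0.3248 0.1096] F [ 0.1 -0.1 -1.9] gap 62.7 t 25.48
```

No contact force; it is past the previous catching depth. Continue.

```bash
python3 -m jog '[[[0,0,2],[0,0,0],50],[[0,0,4],[0,0,0],50],[[0,0,6],[0,0,0],50],[[0,0,8],[0,0,0],50],[[0,0,9],[0,0,0],50]]' 50
python3 - <<'E'
from h import *
tot(.5395,.3265,.1,[0,0,1])
p,d=optics.snapshot("side");cv2.imwrite('pics/s17.png',cv2.resize(p[200:400,230:380,::-1],None,fx=4,fy=3)); W=cloud(optics.get_calibration("side"),d)
print(rimfit(W,.539,.3287,.12,tol=.006,rad=.04))
E
```

```text
time: 26.1
tool_pos: [0.5407, 0.3251, 0.1014]
orientation: [[0.003, 1.0, 0.001], [1.0, -0.003, 0.017], [0.017, 0.001, -1.0]]
ft_force: [-5.5, -2.4, 12.9]
finger_gap: 0.0631
shift [ 1.4 -1.2  1.5] rv [ 0.0006 -0.0168 -0.0032] pos [0.5407 0.3251 0.1014] F [-5.5 -2.4 12.9] gap 63.1 t 26.1
(np.float64(0.5405489428355528), np.float64(0.32974031883844923), np.float64(0.030484698700135794), 316, np.float64(0.11913243394024148))
```

View pics/s17.png

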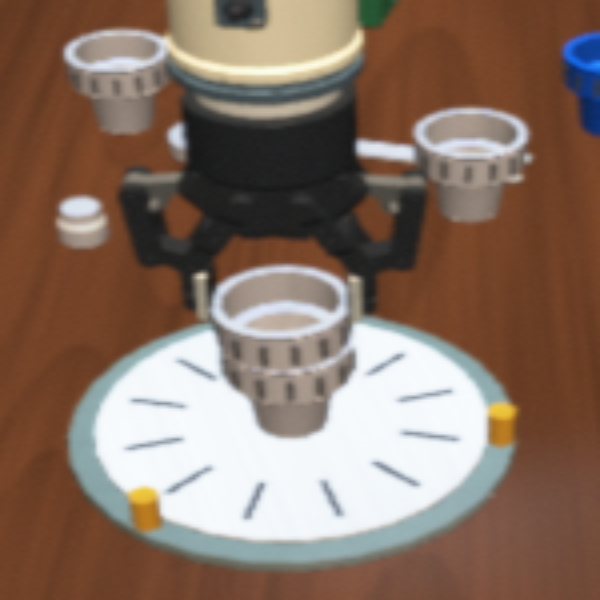

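Cup 1 is seated (rim 0.119, expected 0.120). Release, lift, and go to cup B.

```bash
python3 -m jog '[[[0,0,0],[0,0,0],85],[[0,0,0],[0,0,0],85],[[0,0,-10],[0,0,0],85],[[0,0,-60],[0,-0.017,0],85],[[0,0,-110],[0,-0.017,0],85]]' 50
python3 -m jog '[[[-60,10,0],[0,0,0],85],[[-120,20,0],[0,0,0],85],[[-180,30,0],[0,0,20e-4],85],[[-230,38,0],[0,0,0],85],[[-248,40,0],[0,0,0],85]]'
python3 - <<'E'
from h import *
p,d=snap("side","s18.png"); W=cloud(optics.get_calibration("side"),d)
print(rimfit(W,.539,.3287,.12,tol=.005,rad=.045)); 
p,d=snap("top","t18.png"); W=cloud(optics.get_calibration("top"),d)
print("top stack",rimfit(W,.539,.3248,.12,tol=.005,rad=.045)); 
for nm,x,y,z in [("A",.673,-.035,.076),("B",.58,.076,.076),("D",.456,.079,.076)]: print(nm,rimfit(W,x,y,z))
tot(.5808,.0730,.13,[0,0,1])
E
```

```text
time: 26.78
tool_pos: [0.5404, 0.3233, 0.213]
orientation: [[0.003, 1.0, 0.0], [1.0, -0.003, -0.001], [-0.001, 0.0, -1.0]]
ft_force: [0.3, 0.6, -0.3]
finger_gap: 0.0851
time: 27.4
tool_pos: [0.5801, 0.0727, 0.2139]
orientation: [[0.006, 1.0, 0.001], [1.0, -0.006, -0.001], [-0.001, 0.001, -1.0]]
ft_force: [0.2, 0.4, -0.9]
finger_gap: 0.0848
(np.float64(0.5395688571048816), np.float64(0.3299811867970084), np.float64(0.030261695267511456), 287, np.float64(0.1192539288347754))
top stack (np.float64(0.5395443813972889), np.float64(0.32627976297726613), np.float64(0.030368107668982378), 211, np.float64(0.11962577782791958))
A (np.float64(0.6756120516033512), np.float64(-0.038341820599852416), np.float64(0.030343556533830446), 197, np.float64(0.07560918369607146))
B (np.float64(0.5802413736461932), np.float64(0.07246763992457994), np.float64(0.030763443233158633), 51, np.float64(0.07623331119616888))
D None
shift [-0.8  0.8 83.7] rv [ 0.0007  0.0007 -0.0053] pos [0.5799 0.0739 0.2137] F [-0.1  1.   0. ] gap 85.0 t 27.5
```

View pics/s18.png

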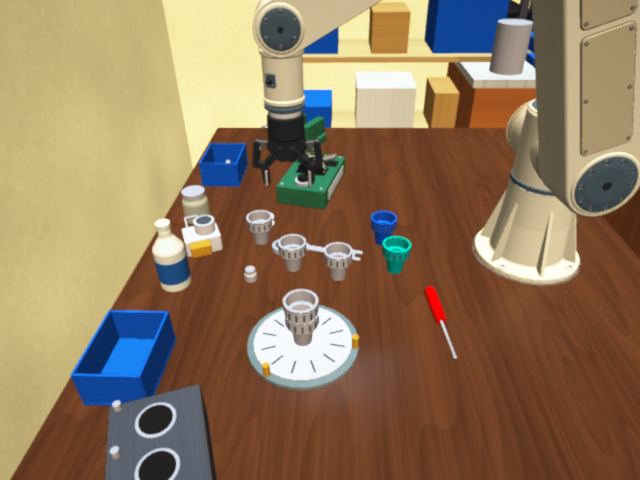

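Cup 1 is nested (rim at 0.1195), and cup D was knocked about 2 cm aside. Grasping B.

```bash
python3 -m jog '[[[-0.8,0.8,50],[0,0,-0.005],85],[[-0.8,0.8,100],[0,0,-0.005],85],[[-0.8,0.8,140],[0,0,-0.005],85],[[-0.8,0.8,160],[0,0,-0.005],85],[[-0.8,0.8,161],[0,0,-0.005],85]]'
python3 to.py .5808 .0730 .052 90
python3 -m jog '[[[0,0,0],[0,0,0],85],[[0,0,0],[0,0,0],50],[[0,0,0],[0,0,0],50],[[0,0,0],[0,0,0],50],[[0,0,0],[0,0,0],50]]' 50
python3 to.py .5808 .0730 .052 90
python3 -m jog '[[[0,0,0],[0,0,0],50],[[0,0,-10],[0,0,0],50],[[0,0,-60],[0,0,0],50],[[0,0,-120],[0,0,0],50],[[0,0,-165],[0,0,0],50]]' 50
python3 to.py .5395 .3265 .22 90
```

```text
time: 28.12
tool_pos: [0.5796, 0.0745, 0.0513]
orientation: [[-0.001, 1.0, -0.002], [1.0, 0.001, -0.001], [-0.001, -0.002, -1.0]]
ft_force: [-0.1, -0.5, 0.6]
finger_gap: 0.0848
shift [-1.5  1.2 -0.7] rv [-0.0024  0.0007  0.0009] | pos [0.5796 0.0745 0.0513] yaw 90.05 F [-0.1 -0.5  0.6] gap 84.8 t 28.12
time: 28.75
tool_pos: [0.5805, 0.0748, 0.0529]
orientation: [[-0.001, 1.0, -0.0], [1.0, 0.001, -0.0], [-0.0, -0.0, -1.0]]
ft_force: [-1.1, 0.3, 6.3]
finger_gap: 0.0629
shift [-1.8  0.3  0.9] rv [-0.0002  0.0001  0.0006] | pos [0.5805 0.0748 0.0529] yaw 90.03 F [-1.1  0.3  6.3] gap 62.9 t 28.75
time: 29.38
tool_pos: [0.5809, 0.0748, 0.2211]
orientation: [[-0.001, 1.0, 0.002], [1.0, 0.001, 0.0], [0.0, 0.002, -1.0]]
ft_force: [1.0, -0.0, -2.9]
finger_gap: 0.0628
shift [251.7 -41.3   1.1] rv [ 0.0021 -0.0001  0.0006] | pos [0.5809 0.0748 0.2211] yaw 90.03 F [ 1.  -0.  -2.9] gap 62.8 t 29.38
```

```bash
python3 -m jog '[[[55,-9,0],[0,0,0],50],[[110,-18,0],[0,0,0],50],[[165,-27,0],[0,0,0],50],[[215,-36,0],[0,0,0],50],[[240,-40,0],[0,0,0],50]]'
python3 -m jog '[[[11,-1,0],[0,0,0],50],[[11,-1,0],[0,0,0],50],[[11,-1,0],[0,0,0],50],[[11,-1,0],[0,0,0],50],[[11,-1,0],[0,0,0],50]]'
cat > chk.py <<'E'
import sys; from h import *
rim=float(sys.argv[1]); off=float(sys.argv[2])
p,d=optics.snapshot("side"); W=cloud(optics.get_calibration("side"),d)
s=readout.state(); z=s["tool_pos"][2]+off
cv2.imwrite('pics/'+sys.argv[3],cv2.resize(p[150:400,230:380,::-1],None,fx=3.5,fy=2.4))
try: rimplane(p,W,.539,.3290,z-.007,z+.007)
except Exception as e: print(e)
a=rimfit(W,.539,.3290,z,tol=.004,rad=.036); b=rimfit(W,.539,.3290,rim,tol=.004,rad=.04)
print("held",np.round(a,4),"\nstack",np.round(b,4)); print("move world xy mm",(np.array(b[:2])-np.array(a[:2]))*1000)
tot(.5395,.3265,.1,[0,0,1])
E
python3 chk.py .1195 .023 s19.png
```

```text
time: 30.0
tool_pos: [0.5399, 0.3173, 0.2217]
orientation: [[-0.002, 1.0, 0.002], [1.0, 0.002, 0.001], [0.001, 0.002, -1.0]]
ft_force: [0.4, -0.4, -1.7]
finger_gap: 0.0625
time: 30.62
tool_pos: [0.5391, 0.3275, 0.2217]
orientation: [[-0.001, 1.0, 0.002], [1.0, 0.001, 0.001], [0.001, 0.002, -1.0]]
ft_force: [0.7, -0.3, -2.9]
finger_gap: 0.0626
plane n [-0.014  0.004  1.   ] pts 173 215 mean [0.5389 0.3292 0.2447] z (np.float64(0.2429409107682594), np.float64(0.24633571319374692))
held [5.389e-01 3.282e-01 3.030e-02 2.960e+02 2.442e-01] 
stack [5.395e-01 3.300e-01 3.030e-02 2.770e+02 1.193e-01]
move world xy mm [0.55459706 1.80127039]
shift [ -1.2   0.2 121.7] rv [ 0.0022 -0.0006  0.0016] pos [0.5391 0.3277 0.2217] F [ 0.1  0.3 -3.5] gap 62.8 t 30.68
```

View pics/s19.png

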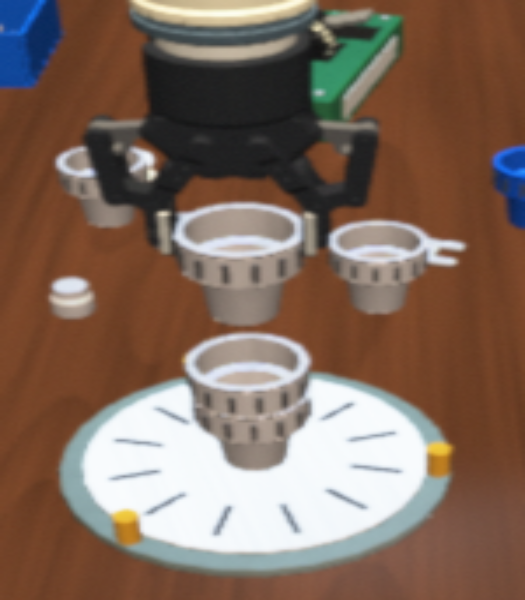

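```bash
python3 -m jog '[[[1.5,0.5,20],[0,0,0],50],[[1.5,0.5,40],[0,0,0],50],[[1.5,0.5,60],[0,0,0],50],[[1.5,0.5,70],[0,0,0],50],[[1.5,0.5,70],[0,0,0],50]]'
python3 chk.py .1195 .023 s20.png
```

```text
time: 31.3
tool_pos: [0.5391, 0.3289, 0.1504]
orientation: [[-0.002, 1.0, 0.0], [1.0, 0.002, -0.0], [-0.0, 0.0, -1.0]]
ft_force: [0.6, 0.8, -2.7]
finger_gap: 0.0629
plane n [-0.004 -0.001  1.   ] pts 153 218 mean [0.5392 0.3297 0.1739] z (np.float64(0.17270724045243935), np.float64(0.17533515846366537))
held [5.389e-01 3.293e-01 3.030e-02 2.380e+02 1.734e-01] 
stack [5.394e-01 3.297e-01 3.040e-02 1.680e+02 1.195e-01]
move world xy mm [0.53573138 0.41498535]
shift [-2.7 -0.2 51.3] rv [ 0.0017 -0.0003  0.0015] pos [0.5396 0.3291 0.1513] F [ 0.5  0.3 -1.9] gap 62.5 t 31.35
```

View pics/s20.png

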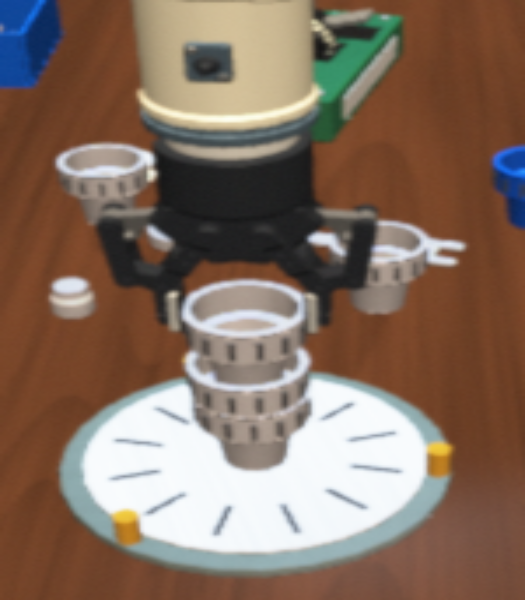

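Aligned to about half a millimetre; lowering in small steps.

```bash
python3 -m jog '[[[0.4,0.3,3],[0,0,0],50],[[0.4,0.3,6],[0,0,0],50],[[0.4,0.3,9],[0,0,0],50],[[0.4,0.3,12],[0,0,0],50],[[0.4,0.3,14],[0,0,0],50]]'
python3 to.py .5395 .3265 .127 90
```

```text
time: 31.98
tool_pos: [0.5399, 0.3295, 0.1371]
orientation: [[-0.002, 1.0, 0.002], [1.0, 0.002, 0.0], [0.0, 0.002, -1.0]]
ft_force: [0.7, 0.8, -1.3]
finger_gap: 0.0627
shift [-3.  -0.4 10.1] rv [ 0.0016 -0.0002  0.0016] | pos [0.5399 0.3295 0.1371] yaw 90.09 F [ 0.7  0.8 -1.3] gap 62.7 t 31.98
```

```bash
python3 -m jog '[[[0,0,2],[0,0,0],50],[[0,0,4],[0,0,0],50],[[0,0,6],[0,0,0],50],[[0,0,8],[0,0,0],50],[[0,0,9.5],[0,0,0],50]]'
python3 to.py .5395 .3265 .127 90
python3 chk.py .1195 .022 s21.png
```

```text
time: 32.6
tool_pos: [0.5399, 0.3295, 0.1275]
orientation: [[-0.002, 1.0, 0.002], [1.0, 0.002, 0.0], [0.0, 0.002, -1.0]]
ft_force: [0.6, 0.9, -2.8]
finger_gap: 0.0629
shift [-3.  -0.4  0.5] rv [ 0.0016 -0.0002  0.0016] | pos [0.5399 0.3295 0.1275] yaw 90.09 F [ 0.6  0.9 -2.8] gap 62.9 t 32.6
plane n [ 0.001 -0.002  1.   ] pts 151 208 mean [0.5409 0.3319 0.1507] z (np.float64(0.14948120174159818), np.float64(0.15191574053197182))
held [5.395e-01 3.302e-01 3.030e-02 2.880e+02 1.497e-01] 
stack [5.388e-01 3.334e-01 2.790e-02 2.050e+02 1.200e-01]
move world xy mm [-0.77691533  3.24530849]
shift [-3.  -0.4 27.3] rv [ 0.0013 -0.0001  0.0016] pos [0.5398 0.3295 0.1273] F [ 0.8 -0.4 -3.1] gap 62.7 t 32.65
```

View pics/s21.png

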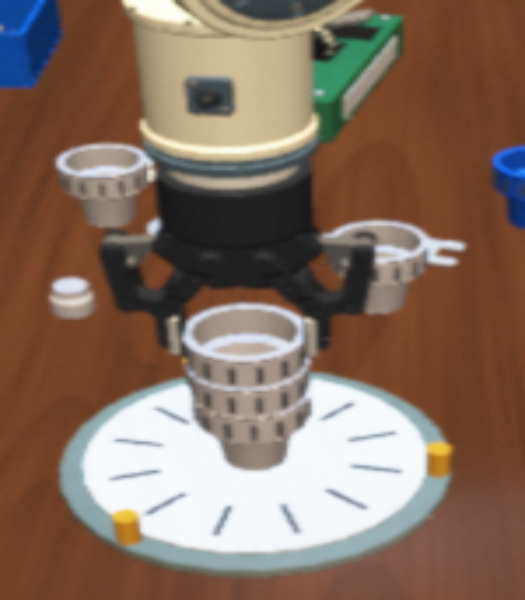

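Cup 2 is seated (rim at 0.150). Release, lift and measure the others.

```bash
python3 -m jog '[[[0,0,0],[0,0,0],85],[[0,0,0],[0,0,0],85],[[0,0,-10],[0,0,0],85],[[0,0,-55],[0,0,0],85],[[0,0,-105],[0,0,0],85]]'
python3 - <<'E'
from h import *
p,d=optics.snapshot("side"); W=cloud(optics.get_calibration("side"),d)
for nm,x,y,z in [("A",.676,-.0345,.075),("D",.47,.06,.075),("stack",.539,.33,.15)]: print(nm,rimfit(W,x,y,z,rad=.06))
rimplane(p,W,.539,.33,.14,.16)
p,d=snap("top","t22.png"); W=cloud(optics.get_calibration("top"),d)
for nm,x,y,z in [("A",.676,-.0345,.075),("D",.47,.06,.075)]: print(nm,rimfit(W,x,y,z,rad=.06))
tot(.6757,-.0375,.24,[0,0,1])
E
```

```text
time: 33.28
tool_pos: [0.5394, 0.3293, 0.2337]
orientation: [[-0.002, 1.0, 0.001], [1.0, 0.002, -0.0], [-0.0, 0.001, -1.0]]
ft_force: [0.1, 0.7, -0.0]
finger_gap: 0.0848
A (np.float64(0.6760245252016811), np.float64(-0.0336741164122093), np.float64(0.030089237108421697), 59, np.float64(0.07412966391717514))
D (np.float64(0.471341605355077), np.float64(0.10677914129999834), np.float64(0.029112887026703706), 107, np.float64(0.07409553529254535))
stack (np.float64(0.5397477422088373), np.float64(0.33008644039690804), np.float64(0.0302299265612099), 314, np.float64(0.14885722583342872))
plane n [-0.003  0.003  1.   ] pts 170 226 mean [0.5401 0.3283 0.1501] z (np.float64(0.14877761860023625), np.float64(0.15133081763892714))
A (np.float64(0.675782236026247), np.float64(-0.03833143094915681), np.float64(0.030366660664205864), 198, np.float64(0.07512796104068027))
D (np.float64(0.47131166953551207), np.float64(0.10366069615053826), np.float64(0.0300154775229878), 114, np.float64(0.07579390844356408))
shift [-368.9  132.5   -1.3] rv [ 0.0102 -0.0055  0.0015] pos [0.5426 0.3312 0.2394] F [ 1.3 -1.  -0.4] gap 85.2 t 33.38
```

View pics/t22.png

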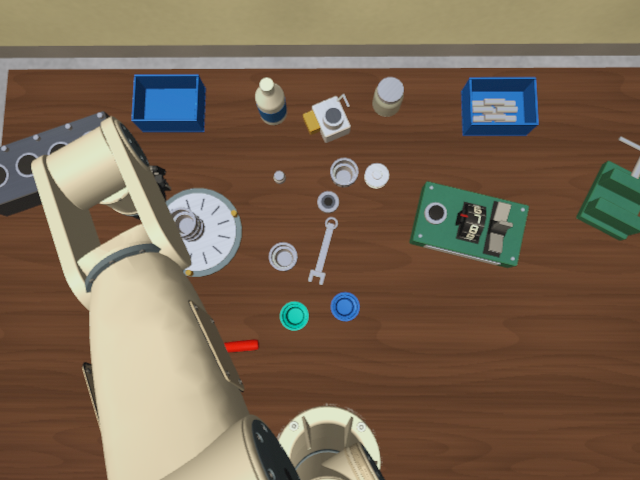

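Now cup D at (0.4713, 0.104).

```bash
python3 -m jog '[[[-55,-15,0],[0.005,-0.003,0],85],[[-110,-30,0],[0.005,-0.003,0],85],[[-165,-48,0],[0.005,-0.003,0],85],[[-210,-64,20],[0.005,-0.003,0],85],[[-226,-70,60],[0.005,-0.003,0],85]]'
python3 - <<'E'
from h import *
p,d=optics.snapshot("side"); W=cloud(optics.get_calibration("side"),d)
print("side D",rimfit(W,.4713,.107,.075)); print("st",rimfit(W,.539,.33,.1495))
tot(.4713,.1043,.052,[0,0,1])
E
```

```text
time: 34.0
tool_pos: [0.4738, 0.1036, 0.1786]
orientation: [[0.0, 1.0, 0.009], [1.0, -0.0, 0.003], [0.003, 0.009, -1.0]]
ft_force: [0.6, -0.2, -0.2]
finger_gap: 0.0855
side D (np.float64(0.4715431708959788), np.float64(0.10813251147762436), np.float64(0.030100251171586816), 210, np.float64(0.07407078764135715))
st (np.float64(0.5397861553123119), np.float64(0.33022487425524705), np.float64(0.030238257953226867), 324, np.float64(0.14867855235397706))
shift [  2.    1.4 121. ] rv [ 0.0005 -0.0007  0.0002] pos [0.4699 0.1022 0.173 ] F [-3.8 -1.9 -4.2] gap 84.8 t 34.05
```

```bash
python3 -m jog '[[[2,1.4,30],[0,0,0],85],[[2,1.4,70],[0,0,0],85],[[2,1.4,100],[0,0,0],85],[[2,1.4,119],[0,0,0],85],[[2,1.4,121],[0,0,0],85]]'
python3 to.py .4714 .1045 .052 90
```

```text
time: 34.67
tool_pos: [0.4709, 0.1046, 0.0515]
orientation: [[-0.0, 1.0, -0.002], [1.0, 0.0, 0.0], [0.0, -0.002, -1.0]]
ft_force: [-0.3, 0.4, -0.4]
finger_gap: 0.0847
shift [-0.1  0.5 -0.5] rv [-0.0015 -0.0003  0.0004] | pos [0.4709 0.1046 0.0515] yaw 90.02 F [-0.3  0.4 -0.4] gap 84.7 t 34.67
```

```bash
python3 -m jog '[[[0,0,-1],[0,0,0],85],[[0,0,-1],[0,0,0],50],[[0,0,-1],[0,0,0],50],[[0,0,-1],[0,0,0],50],[[0,0,-1],[0,0,0],50]]' 50
python3 to.py .4714 .1045 .052 90
python3 -m jog '[[[0,0,0],[0,0,0],50],[[0,0,-15],[0,0,0],50],[[0,0,-75],[0,0,0],50],[[0,0,-135],[0,0,0],50],[[0,0,-195],[0,0,0],50]]' 50
python3 to.py .5395 .327 .25 90
```

```text
time: 35.3
tool_pos: [0.4717, 0.1049, 0.0538]
orientation: [[-0.0, 1.0, 0.0], [1.0, 0.0, 0.001], [0.001, 0.0, -1.0]]
ft_force: [-1.7, 0.6, 8.8]
finger_gap: 0.0627
shift [-0.4 -0.3  1.8] rv [ 0.0003 -0.0008  0.0003] | pos [0.4717 0.1049 0.0538] yaw 90.02 F [-1.7  0.6  8.8] gap 62.7 t 35.3
time: 35.92
tool_pos: [0.4711, 0.1046, 0.2518]
orientation: [[-0.0, 1.0, 0.001], [1.0, 0.0, 0.001], [0.001, 0.001, -1.0]]
ft_force: [0.5, 0.5, -1.5]
finger_gap: 0.0624
shift [222.4  68.4   2.1] rv [ 0.001  -0.0009  0.0003] | pos [0.4711 0.1046 0.2518] yaw 90.02 F [ 0.5  0.5 -1.5] gap 62.4 t 35.92
```

```bash
python3 -m jog '[[[55,17,0],[0,0,0],50],[[110,34,0],[0,0,0],50],[[165,51,0],[0,0,0],50],[[205,64,0],[0,0,0],50],[[222,68.4,0],[0,0,0],50]]'
python3 -m jog '[[[0,0,0],[0,0,0],50],[[0,0,0],[0,0,0],50],[[0,0,20],[0,0,0],50],[[0,0,40],[0,0,0],50],[[0,0,50],[0,0,0],50]]'
python3 -m jog '[[[0,0,0],[0,0,0],50],[[0,0,0],[0,0,0],50],[[0,0,5],[0,0,0],50],[[0,0,12],[0,0,0],50],[[0,0,12],[0,0,0],50]]'
python3 chk.py .149 .0225 s23.png
```

```text
time: 36.55
tool_pos: [0.5395, 0.3285, 0.2527]
orientation: [[-0.002, 1.0, 0.001], [1.0, 0.002, 0.001], [0.001, 0.001, -1.0]]
ft_force: [-0.3, -0.7, -1.1]
finger_gap: 0.0625
time: 37.17
tool_pos: [0.539, 0.3269, 0.202]
orientation: [[-0.001, 1.0, -0.0], [1.0, 0.001, 0.0], [0.0, -0.0, -1.0]]
ft_force: [-0.2, 0.2, -0.9]
finger_gap: 0.0622
time: 37.8
tool_pos: [0.5385, 0.3267, 0.1892]
orientation: [[-0.001, 1.0, -0.001], [1.0, 0.001, -0.0], [-0.0, -0.001, -1.0]]
ft_force: [0.3, -0.9, -1.3]
finger_gap: 0.0622
plane n [ 0.007 -0.005  1.   ] pts 171 213 mean [0.5402 0.3285 0.2114] z (np.float64(0.20988225327826984), np.float64(0.2129442959482927))
held [5.385e-01 3.298e-01 3.050e-02 2.640e+02 2.111e-01] 
stack [5.399e-01 3.302e-01 3.020e-02 1.900e+02 1.494e-01]
move world xy mm [1.37130666 0.36033378]
shift [-0.3  0.8 89.6] rv [-0.0007  0.0002  0.0008] pos [0.5388 0.3268 0.1896] F [-0.1  0.2 -2.2] gap 62.4 t 37.85
```

View pics/s23.png

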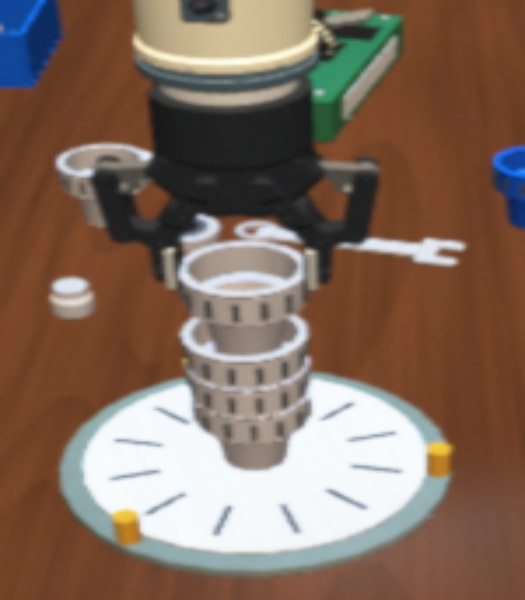

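```bash
python3 -m jog '[[[0.5,1.2,4],[0,0,0],50],[[0.5,1.2,9],[0,0,0],50],[[0.5,1.2,14],[0,0,0],50],[[0.5,1.2,19],[0,0,0],50],[[0.5,1.2,22],[0,0,0],50]]'
python3 to.py .5395 .327 .1577 90
```

```text
time: 38.48
tool_pos: [0.5398, 0.3273, 0.1671]
orientation: [[-0.001, 1.0, -0.001], [1.0, 0.001, -0.0], [-0.0, -0.001, -1.0]]
ft_force: [0.5, 0.9, -1.4]
finger_gap: 0.0626
shift [-0.3 -0.3  9.4] rv [-0.0011  0.0004  0.0008] | pos [0.5398 0.3273 0.1671] yaw 90.05 F [ 0.5  0.9 -1.4] gap 62.6 t 38.48
```

```bash
python3 -m jog '[[[0,0,2],[0,0,0],50],[[0,0,4],[0,0,0],50],[[0,0,6],[0,0,0],50],[[0,0,8],[0,0,0],50],[[0,0,9],[0,0,0],50]]'
python3 chk.py .149 .0225 s24.png
```

```text
time: 39.1
tool_pos: [0.5398, 0.3273, 0.158]
orientation: [[-0.001, 1.0, -0.001], [1.0, 0.001, -0.0], [-0.0, -0.001, -1.0]]
ft_force: [0.8, -1.0, 2.0]
finger_gap: 0.0625
plane n [ 0.005 -0.002  1.   ] pts 178 220 mean [0.5396 0.3301 0.18  ] z (np.float64(0.1786068629678997), np.float64(0.18125695777996662))
held [5.397e-01 3.302e-01 3.040e-02 2.670e+02 1.797e-01] 
stack [5.396e-01 3.337e-01 2.790e-02 2.010e+02 1.497e-01]
move world xy mm [-0.11290143  3.57368233]
shift [-0.8 -0.2 58. ] rv [-0.0011  0.0004  0.0008] pos [0.5398 0.3273 0.158 ] F [-0.5  0.1 -1.5] gap 62.4 t 39.15
```

View pics/s24.png

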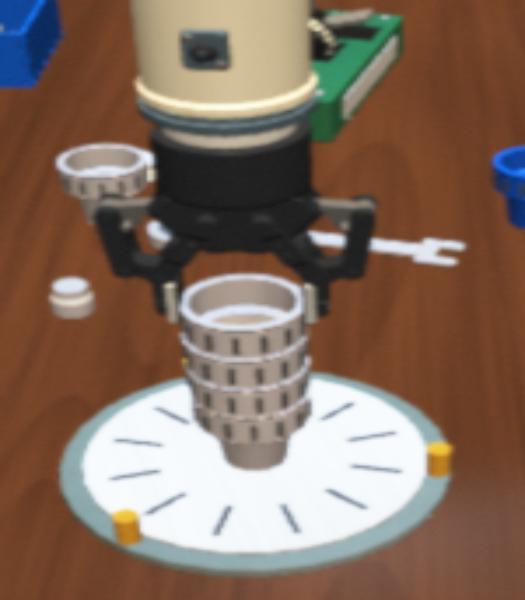

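Cup 3 is seated (rim at 0.180). Release and go to cup A.

```bash
python3 -m jog '[[[0,0,0],[0,0,0],85],[[0,0,0],[0,0,0],85],[[0,0,-10],[0,0,0],85],[[0,0,-55],[0,0,0],85],[[0,0,-90],[0,0,0],85]]'
python3 to.py .6758 -.0375 .2 90
python3 -m jog '[[[-55,20,0],[0,0,0],85],[[-110,40,0],[0,0,0],85],[[-165,60,0],[0,0,0],85],[[-225,82,0],[0,0,0],85],[[-280,102,0],[0,0,0],85]]'
python3 -m jog '[[[-40,16,0],[0,0,0],85],[[-75,28,20],[0,0,0],85],[[-84,33,60],[0,0,0],85],[[-84,33,100],[0,0,0],85],[[-84,33,100],[0,0,0],85]]'
python3 - <<'E'
from h import *
p,d=snap("side","s25.png"); W=cloud(optics.get_calibration("side"),d)
print("side A",rimfit(W,.676,-.034,.075)); print("st",rimfit(W,.539,.33,.1795))
rimplane(p,W,.539,.33,.17,.19)
tot(.6758,-.0375,.052,[0,0,1])
E
```

```text
time: 39.78
tool_pos: [0.5402, 0.3275, 0.2504]
orientation: [[-0.001, 1.0, 0.0], [1.0, 0.001, 0.0], [0.0, 0.0, -1.0]]
ft_force: [1.4, 0.4, -0.1]
finger_gap: 0.0849
shift [-365.1  135.3   50.3] rv [ 0.0001 -0.0003  0.0008] | pos [0.5402 0.3275 0.2504] yaw 90.04 F [ 1.4  0.4 -0.1] gap 84.9 t 39.77
time: 40.4
tool_pos: [0.6432, 0.0456, 0.2514]
orientation: [[-0.001, 1.0, 0.001], [1.0, 0.001, 0.0], [0.0, 0.001, -1.0]]
ft_force: [0.9, 0.4, -0.3]
finger_gap: 0.0848
time: 41.02
tool_pos: [0.6743, -0.0384, 0.149]
orientation: [[-0.0, 1.0, -0.004], [1.0, 0.0, 0.001], [0.001, -0.004, -1.0]]
ft_force: [-0.1, -0.4, 0.5]
finger_gap: 0.0851
side A (np.float64(0.6755310031306037), np.float64(-0.03431921029716162), np.float64(0.030015064461931227), 168, np.float64(0.07411219241924796))
st (np.float64(0.539449753289978), np.float64(0.3302053459330392), np.float64(0.030167513237380938), 346, np.float64(0.17847314166565234))
plane n [-0.002  0.003  1.   ] pts 171 233 mean [0.5392 0.3316 0.1802] z (np.float64(0.17901637958831168), np.float64(0.18164412401549243))
shift [ 0.7 -0.1 99.4] rv [-0.0005 -0.0005  0.0007] pos [ 0.6759 -0.0383  0.1513] F [-0.2 -0.5  0.4] gap 84.6 t 41.08
```

View pics/s25.png

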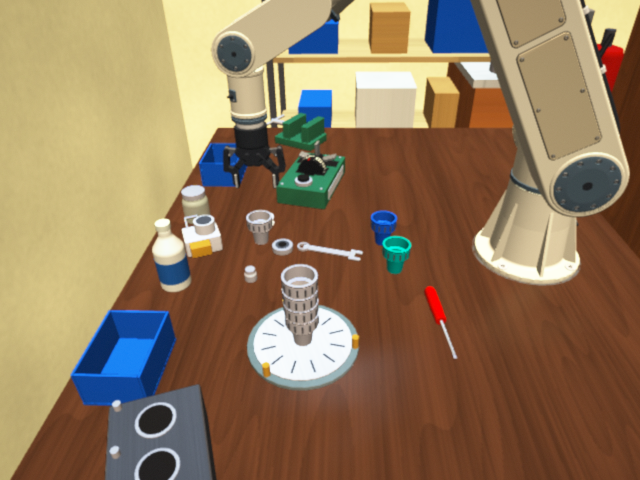

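The stack holds three cups; the only loose steel cup left is A at (260,222). Grasp it.

```bash
python3 -m jog '[[[0.5,0,30],[0,0,0],85],[[0.5,0,65],[0,0,0],85],[[0.5,0,90],[0,0,0],85],[[0.5,0,98],[0,0,0],85],[[0.5,0,98],[0,0,0],85]]'
python3 -m jog '[[[0,0,0],[0,0,0],85],[[0,0,0],[0,0,0],50],[[0,0,0],[0,0,0],50],[[0,0,0],[0,0,0],50],[[0,0,0],[0,0,0],50]]' 50
python3 to.py .6758 -.0375 .052 90
python3 -m jog '[[[0,0,0],[0,0,0],50],[[0,0,-15],[0,0,0],50],[[0,0,-75],[0,0,0],50],[[0,0,-135],[0,0,0],50],[[0,0,-190],[0,0,0],50]]' 50
python3 -m jog '[[[0,0,-20],[0,0,0],50],[[0,0,-42],[0,0,0],50],[[0,0,-42],[0,0,0],50],[[0,0,-42],[0,0,0],50],[[0,0,-42],[0,0,0],50]]' 50
python3 to.py .5395 .327 .28 90
```

```text
time: 41.7
tool_pos: [0.6769, -0.0376, 0.0549]
orientation: [[-0.001, 1.0, 0.001], [1.0, 0.001, 0.0], [0.0, 0.001, -1.0]]
ft_force: [0.5, 0.1, 0.6]
finger_gap: 0.0846
time: 42.32
tool_pos: [0.6774, -0.0377, 0.0565]
orientation: [[-0.001, 1.0, 0.002], [1.0, 0.001, 0.0], [0.0, 0.002, -1.0]]
ft_force: [-2.4, 0.2, 8.4]
finger_gap: 0.0623
shift [ 0.2 -1.6  4.5] rv [ 0.0024 -0.0003  0.0009] | pos [ 0.6774 -0.0377  0.0565] yaw 90.05 F [-2.4  0.2  8.4] gap 62.3 t 42.33
time: 42.95
tool_pos: [0.6769, -0.0378, 0.2496]
orientation: [[-0.001, 1.0, 0.004], [1.0, 0.001, 0.0], [0.0, 0.004, -1.0]]
ft_force: [1.3, 0.3, -2.6]
finger_gap: 0.0625
time: 43.58
tool_pos: [0.6761, -0.0377, 0.2903]
orientation: [[-0.001, 1.0, 0.002], [1.0, 0.001, 0.0], [0.0, 0.002, -1.0]]
ft_force: [-0.1, 0.3, -2.4]
finger_gap: 0.0621
shift [ 364.9 -136.2   10.2] rv [ 0.0015 -0.0004  0.0009] | pos [ 0.6761 -0.0377  0.2903] yaw 90.05 F [-0.1  0.3 -2.4] gap 62.1 t 43.58
```

```bash
python3 -m jog '[[[56,-21,0],[0,0,0],50],[[112,-42,0],[0,0,0],50],[[168,-63,0],[0,0,0],50],[[224,-84,0],[0,0,0],50],[[280,-104,0],[0,0,0],50]]'
python3 to.py .5395 .327 .2445 90
python3 -m jog '[[[45,-17,0],[0,0,0],50],[[75,-28,0],[0,0,0],50],[[85,-32,0],[0,0,0],50],[[85,-32,0],[0,0,0],50],[[85,-32,0],[0,0,0],50]]'
python3 to.py .5395 .327 .2445 90
```

```text
time: 44.2
tool_pos: [0.5706, 0.2437, 0.2893]
orientation: [[-0.001, 1.0, 0.0], [1.0, 0.001, -0.0], [-0.0, 0.0, -1.0]]
ft_force: [0.7, 0.8, -2.1]
finger_gap: 0.0623
shift [ 83.3 -31.1  44.8] rv [0.0004 0.0001 0.0008] | pos [0.5706 0.2437 0.2893] yaw 90.05 F [ 0.7  0.8 -2.1] gap 62.3 t 44.2
time: 44.82
tool_pos: [0.539, 0.3276, 0.289]
orientation: [[0.0, 1.0, 0.0], [1.0, -0.0, -0.001], [-0.001, 0.0, -1.0]]
ft_force: [0.2, -0.2, -2.3]
finger_gap: 0.062
shift [-0.5  0.5 44.5] rv [ 0.0002  0.0008 -0.0001] | pos [0.539  0.3276 0.289 ] yaw 90.0 F [ 0.2 -0.2 -2.3] gap 62.0 t 44.83
```

```bash
python3 -m jog '[[[-0.5,0.5,20],[0,0,0],50],[[-0.5,0.5,40],[0,0,0],50],[[-0.5,0.5,58],[0,0,0],50],[[-0.5,0.5,69],[0,0,0],50],[[-0.5,0.5,69],[0,0,0],50]]'
python3 chk.py .179 .0195 s26.png
```

```text
time: 45.45
tool_pos: [0.5393, 0.3265, 0.2192]
orientation: [[0.0, 1.0, -0.001], [1.0, -0.0, -0.002], [-0.002, -0.001, -1.0]]
ft_force: [-0.6, 0.2, -1.6]
finger_gap: 0.0621
plane n [0.024 0.006 1.   ] pts 167 216 mean [0.5392 0.3298 0.239 ] z (np.float64(0.23734844370482494), np.float64(0.2408239970222203))
held [5.393e-01 3.290e-01 3.040e-02 2.700e+02 2.386e-01] 
stack [5.394e-01 3.303e-01 3.010e-02 2.000e+02 1.792e-01]
move world xy mm [0.10491102 1.36992723]
shift [-3.0e-01 -1.0e-01  1.2e+02] rv [ 0.      0.0009 -0.0003] pos [0.5396 0.3269 0.22  ] F [ 0.7 -0.4 -1.4] gap 62.1 t 45.5
```

View pics/s26.png

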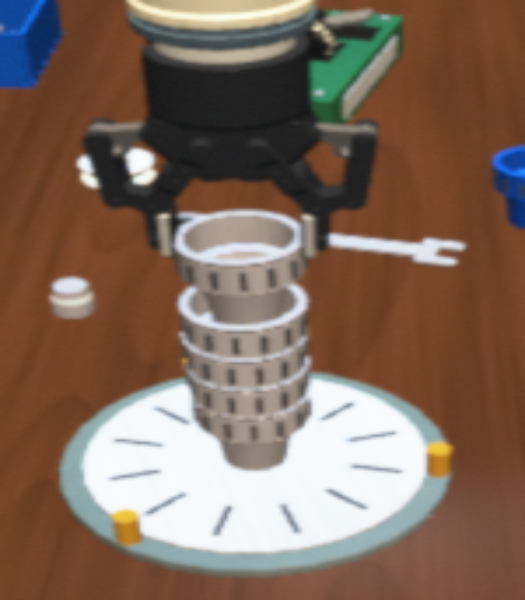

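```bash
python3 -m jog '[[[1.2,0.6,4],[0,0,0],50],[[1.2,0.6,8],[0,0,0],50],[[1.2,0.6,12],[0,0,0],50],[[1.2,0.6,16],[0,0,0],50],[[1.2,0.6,19],[0,0,0],50]]'
python3 to.py .5395 .3275 .1905 90
```

```text
time: 46.12
tool_pos: [0.5401, 0.328, 0.2007]
orientation: [[0.0, 1.0, -0.0], [1.0, -0.0, -0.001], [-0.001, -0.0, -1.0]]
ft_force: [1.0, 0.2, -2.2]
finger_gap: 0.0625
shift [-0.5 -0.6 10.2] rv [-0.0002  0.0011 -0.0002] | pos [0.5401 0.328  0.2007] yaw 89.99 F [ 1.   0.2 -2.2] gap 62.5 t 46.12
```

```bash
python3 -m jog '[[[0,0,2],[0,0,0],50],[[0,0,4],[0,0,0],50],[[0,0,6],[0,0,0],50],[[0,0,8],[0,0,0],50],[[0,0,9.5],[0,0,0],50]]'
python3 chk.py .179 .0195 s27.png
```

```text
time: 46.75
tool_pos: [0.5401, 0.328, 0.1911]
orientation: [[0.0, 1.0, -0.0], [1.0, -0.0, -0.001], [-0.001, -0.0, -1.0]]
ft_force: [-0.0, 0.9, -2.0]
finger_gap: 0.0624
plane n [ 0.028 -0.005  1.   ] pts 162 221 mean [0.5412 0.3309 0.2106] z (np.float64(0.2085110453164011), np.float64(0.21238224652891172))
held [5.401e-01 3.303e-01 3.030e-02 2.840e+02 2.100e-01] 
stack [5.391e-01 3.339e-01 2.790e-02 1.930e+02 1.796e-01]
move world xy mm [-0.93180896  3.59206545]
shift [-1.4 -0.6 91. ] rv [-0.0001  0.001  -0.0003] pos [0.5401 0.328  0.191 ] F [ 0.4 -0.1 -1.5] gap 62.3 t 46.8
```

View pics/s27.png

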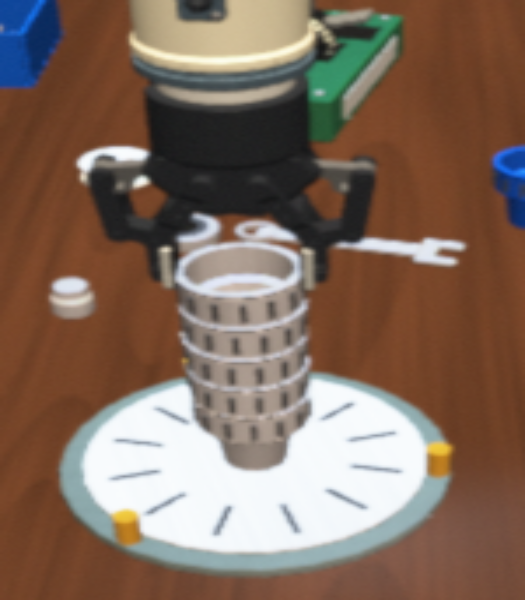

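All four seated. Release, lift clear, and head towards the timer while checking.

```bash
python3 -m jog '[[[0,0,0],[0,0,0],85],[[0,0,0],[0,0,0],85],[[0,0,-10],[0,0,0],85],[[0,0,-40],[0,0,0],85],[[0,0,-70],[0,0,0],85]]'
python3 -m jog '[[[-60,0,0],[0,0,0],85],[[-120,0,0],[0,0,0],85],[[-180,0,0],[0,0,0],0],[[-240,0,0],[0,0,0],0],[[-290,0,0],[0,0,0],0]]'
python3 -m jog '[[[-30,0,0],[0,0,0],0],[[-60,0,0],[0,0,0],0],[[-60,0,0],[0,0,0],0],[[-60,0,0],[0,0,0],0],[[-60,0,0],[0,0,0],0]]'
python3 - <<'E'
from h import *
p,d=snap("side","s28.png"); W=cloud(optics.get_calibration("side"),d)
print("st",rimfit(W,.539,.33,.2095)); rimplane(p,W,.539,.33,.2,.22)
p,d=snap("top","t28.png"); W=cloud(optics.get_calibration("top"),d)
print("st top",rimfit(W,.539,.327,.21)); rimplane(p,W,.539,.327,.2,.22); print("key",rimfit(W,.5766,-.2529,.082,tol=.003,rad=.025))
W[...,1]+=.001
xt,yt,z=paddles(W); g=(abs(yt+.06)<.018)&(abs(xt)<.03)&(z>.112)&(p.min(-1)>70); print("tip xt",xt[g].mean(),g.sum())
for lo,hi,nm in [(.025,.07,'+'),(-.07,-.025,'-')]:
    g=(abs(yt+.06)<.018)&(xt>lo)&(xt<hi)&(z>.068)&(p.min(-1)>90)
    if g.sum()>10: pf=np.polyfit(xt[g],z[g],1); print(nm,g.sum(),"slope deg",np.degrees(np.arctan(pf[0])))
to(.5768,-.2515,.15)
E
```

```text
time: 47.42
tool_pos: [0.5402, 0.3281, 0.2625]
orientation: [[0.0, 1.0, 0.0], [1.0, -0.0, -0.001], [-0.001, 0.0, -1.0]]
ft_force: [0.6, 0.1, -0.1]
finger_gap: 0.085
time: 48.05
tool_pos: [0.5401, 0.036, 0.2639]
orientation: [[0.001, 1.0, 0.002], [1.0, -0.001, -0.001], [-0.001, 0.002, -1.0]]
ft_force: [0.3, -0.5, -0.2]
finger_gap: 0.0316
time: 48.68
tool_pos: [0.5402, -0.0231, 0.2642]
orientation: [[-0.0, 1.0, 0.002], [1.0, 0.0, -0.001], [-0.001, 0.002, -1.0]]
ft_force: [0.1, -0.8, 0.3]
finger_gap: -0.0002
st (np.float64(0.5390855249320943), np.float64(0.33062145325086106), np.float64(0.03028044658274794), 352, np.float64(0.2084549492417046))
plane n [-0.009 -0.012  1.   ] pts 172 236 mean [0.5389 0.3294 0.2098] z (np.float64(0.2081479432701438), np.float64(0.21123890804851622))
st top (np.float64(0.538795467548251), np.float64(0.32666761382308795), np.float64(0.03032373797315328), 257, np.float64(0.20940744007660983))
plane n [-0.008 -0.017  1.   ] pts 94 194 mean [0.5403 0.3261 0.2096] z (np.float64(0.2078602910658133), np.float64(0.21136333825427492))
key (np.float64(0.5766085831001928), np.float64(-0.25301486351262203), np.float64(0.014016262768020088), 102, np.float64(0.08161936159384))
tip xt 0.0013783784513086155 71
+ 208 slope deg 13.439387510973498
- 184 slope deg -16.711444081386787
shift [-228.2   36.3  114.3] rv None | pos [ 0.5402 -0.0232  0.264 ] yaw 90.03 F [-0.7 -0.7 -0.1] gap -0.1 t 48.77
```

View pics/s28.png

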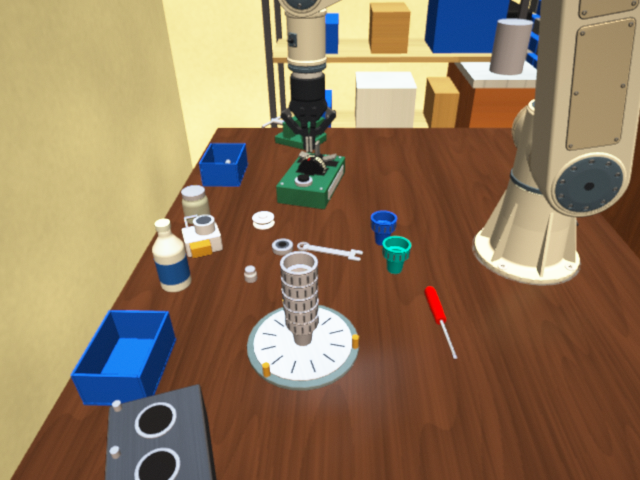

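View pics/t28.png

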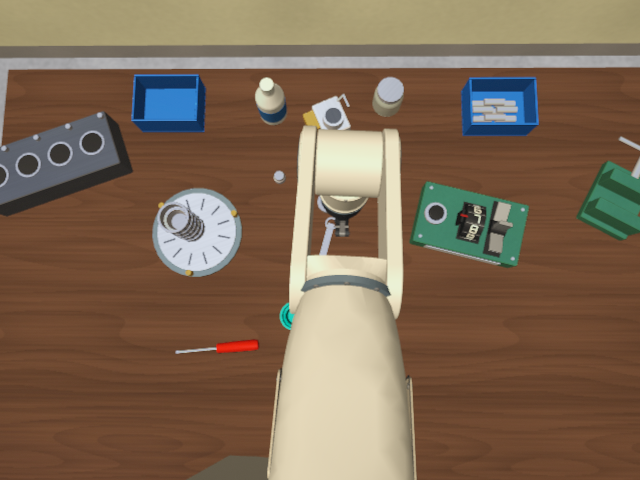

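Checks: stack rim at 0.2095 (four cups nested), 7 set with about 1° error, bystanders in place. Now move above the start key.

```bash
python3 -m jog '[[[-55,9,0],[0,0,0],0],[[-110,18,20],[0,0,0],0],[[-165,27,50],[0,0,0],0],[[-210,34,100],[0,0,0],0],[[-228.5,36.5,140],[0,0,0],0]]'
python3 -m jog '[[[0,0,0],[0,0,0],0],[[0,0,0],[0,0,0],0],[[0,0,10],[0,0,0],0],[[0,0,22],[0,0,0],0],[[0,0,22],[0,0,0],0]]'
python3 - <<'E'
from h import *
p,d=optics.snapshot("side");cv2.imwrite('pics/s29.png',cv2.resize(p[95:215,255:400,::-1],None,fx=5,fy=5))
to(.5768,-.2520,.0755)
E
```

```text
time: 49.4
tool_pos: [0.5775, -0.2535, 0.123]
orientation: [[0.0, 1.0, 0.002], [1.0, -0.0, -0.001], [-0.001, 0.002, -1.0]]
ft_force: [0.2, 0.7, -0.2]
finger_gap: 0.0001
time: 50.02
tool_pos: [0.577, -0.2528, 0.1002]
orientation: [[-0.0, 1.0, 0.001], [1.0, 0.0, -0.001], [-0.001, 0.001, -1.0]]
ft_force: [0.3, 1.1, -0.3]
finger_gap: -0.0
shift [ 1.1 -0.6 25.2] rv None | pos [ 0.5773 -0.2531  0.1007] yaw 90.01 F [-0.7 -0.3  0.6] gap -0.0 t 50.08
```

View pics/s29.png

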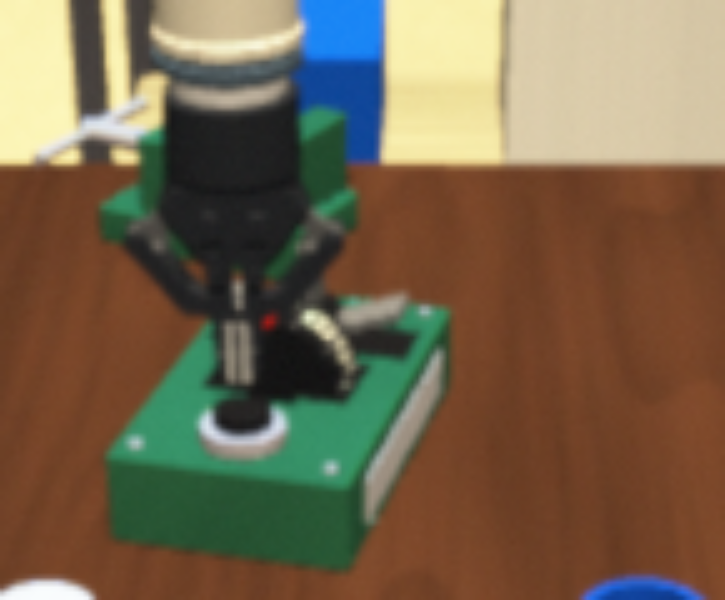

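Finger tips at (238,385) stand right above the key at (242,410). Press gradually.

```bash
python3 -m jog '[[[0.5,0,8],[0,0,0],0],[[0.5,0,16],[0,0,0],0],[[0.5,0,20],[0,0,0],0],[[0.5,0,24],[0,0,0],0],[[0.5,0,26],[0,0,0],0]]'
python3 to.py .5768 -.2520 .0755
python3 -m jog '[[[0,0,0],[0,0,0],0],[[0,0,0.6],[0,0,0],0],[[0,0,1.2],[0,0,0],0],[[0,0,1.2],[0,0,0],0],[[0,0,1.2],[0,0,0],0]]'
python3 to.py .5768 -.2520 .0755
```

```text
time: 50.7
tool_pos: [0.5772, -0.2525, 0.0757]
orientation: [[-0.0, 1.0, 0.001], [1.0, 0.0, -0.001], [-0.001, 0.001, -1.0]]
ft_force: [-8.6, 4.6, 25.5]
finger_gap: 0.0
shift [ 0.5 -0.4  0.2] rv None | pos [ 0.5772 -0.2525  0.0757] yaw 90.0 F [-8.6  4.6 25.5] gap 0.0 t 50.7
time: 51.32
tool_pos: [0.5772, -0.2525, 0.0759]
orientation: [[-0.0, 1.0, 0.001], [1.0, 0.0, -0.001], [-0.001, 0.001, -1.0]]
ft_force: [-6.0, 3.2, 15.0]
finger_gap: -0.0001
shift [ 0.5 -0.4  0.4] rv None | pos [ 0.5772 -0.2525  0.0759] yaw 90.0 F [-6.   3.2 15. ] gap -0.1 t 51.33
```

The key bottomed (15–25 N at z = 0.0758, full 6 mm travel). Lift off and verify.

```bash
python3 -m jog '[[[0,0,-5],[0,0,0],0],[[0,0,-25],[0,0,0],0],[[0,0,-65],[0,0,0],0],[[0,0,-110],[0,0,0],0],[[20,0,-150],[0,0,0],0]]'
python3 -m jog '[[[60,0,0],[0,0,0],0],[[110,0,0],[0,0,0],0],[[140,0,0],[0,0,0],0],[[140,0,0],[0,0,0],0],[[140,0,0],[0,0,0],0]]'
python3 - <<'E'
from h import *
p,d=snap("side","s30.png"); W=cloud(optics.get_calibration("side"),d)
print("st",rimfit(W,.539,.33,.2095)); rimplane(p,W,.539,.33,.2,.22)
p,d=snap("top","t30.png"); W=cloud(optics.get_calibration("top"),d)
print("key",rimfit(W,.5766,-.2529,.082,tol=.003,rad=.025))
W[...,1]+=.001
xt,yt,z=paddles(W); g=(abs(yt+.06)<.018)&(abs(xt)<.03)&(z>.112)&(p.min(-1)>70); print("tip xt",xt[g].mean(),g.sum())
for lo,hi,nm in [(.025,.07,'+'),(-.07,-.025,'-')]:
    g=(abs(yt+.06)<.018)&(xt>lo)&(xt<hi)&(z>.068)&(p.min(-1)>90)
    if g.sum()>10: pf=np.polyfit(xt[g],z[g],1); print(nm,g.sum(),"slope deg",np.degrees(np.arctan(pf[0])))
to(.5768,-.2515,.15)
E
```

```text
time: 51.95
tool_pos: [0.5774, -0.2333, 0.2287]
orientation: [[0.001, 1.0, 0.003], [1.0, -0.001, -0.002], [-0.002, 0.003, -1.0]]
ft_force: [0.3, -0.4, -0.3]
finger_gap: 0.0003
time: 52.58
tool_pos: [0.5779, -0.0938, 0.2291]
orientation: [[0.001, 1.0, 0.004], [1.0, -0.001, -0.002], [-0.002, 0.004, -1.0]]
ft_force: [0.6, -0.5, -0.1]
finger_gap: 0.0001
st (np.float64(0.5389809667197732), np.float64(0.3306847160876406), np.float64(0.03017242222212826), 352, np.float64(0.2084656622505367))
plane n [ 0.001 -0.005  1.   ] pts 181 238 mean [0.54   0.3309 0.2101] z (np.float64(0.20873381600520413), np.float64(0.21142936798144563))
key None
tip xt 0.0014378246039237887 68
+ 206 slope deg 14.377277443548609
- 184 slope deg -17.388207166357173
shift [-157.1   -0.9   79. ] rv None | pos [ 0.5777 -0.0943  0.2287] yaw 89.87 F [ 0.4 -1.  -0.1] gap -0.2 t 52.67
```

View pics/s30.png

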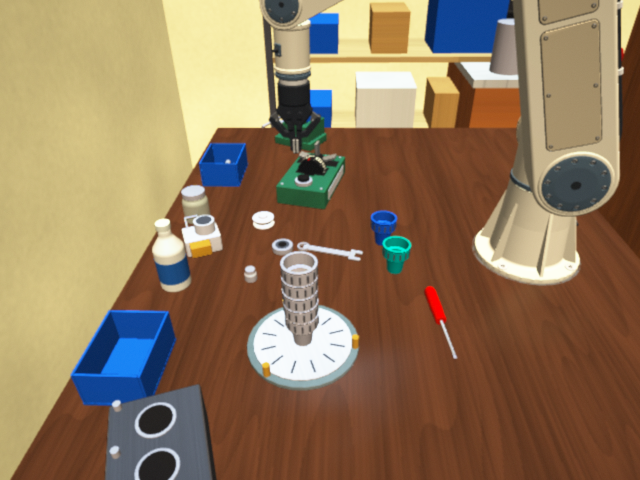

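View pics/t30.png

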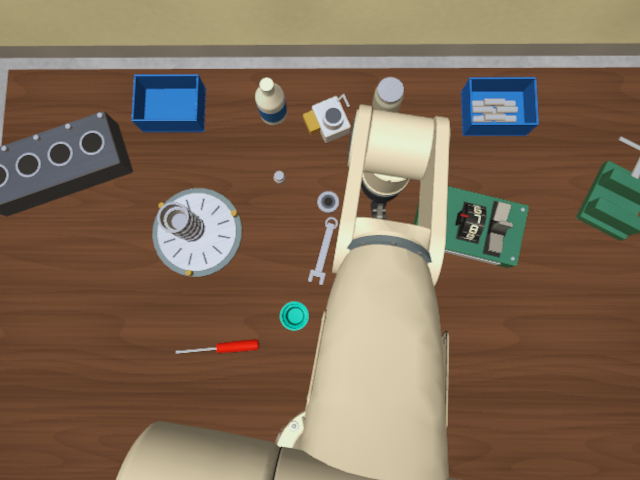

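Stack and wheel are unchanged: four cups, 7 under the pointer. The arm is clear, but it hides the key in the top view. The side view shows the key at (303,180), so I check its height there and then hand in.

```bash
python3 - <<'E'
from h import *
p,d=optics.snapshot("side"); W=cloud(optics.get_calibration("side"),d)
m=(np.hypot(W[...,0]-.5766,W[...,1]+.249)<.012)&(p.max(-1)<90)&(W[...,2]>.06); print("key top z",np.median(W[...,2][m]),np.percentile(W[...,2][m],90),m.sum())
r.close_job(); print("handed in")
E
```

```text
key top z 0.08214685210316075 0.0837407957366907 26
the job is handed in; nothing more can be done
handed in
```

The washer is loaded and started: four steel cups are nested in the holder, the wheel stands at 7, and the start key was pressed once and let go. I then handed the job in at about 53 s. No verdict was reported.

- **Cups:** Only four loose steel cups were present; the blue and turquoise look-alikes were left where they stood.
  - The first cup caught on the holder's inner ledge with about 41 N at the wrist. It was left leaning about 20°, so I regripped it along its own axis and reseated it.
  - The next three went straight in.
  - One cup was knocked about 2–3 cm aside during the run, and I measured it again before grasping it.
- **Last checks:**
  - **Stack:** its rim is 0.2085–0.210 m above the bench, against 0.210 expected for four nested cups. It leans under 1° and stands about 2–4 mm from where I first measured the holder.
  - **Wheel:** it is within about 2° of 7.
  - **Key:** it bottomed at full 6 mm travel under 15–25 N and is back up at 0.082 m.
  - **Bystanders and arm:** the bystanders in view had not moved, and the arm was touching nothing.
- **Disagreements:** The two cameras differed by about 4 mm in y; I took the top camera's value, since it agreed better with the measured tool positions. After the press the arm hid the key and the pulley from the top camera, so the key's final height comes from the side camera alone.

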